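Hang a loaded pressing-block rack level on its hook

TASK

Set the pressing block that stands on the cork mat onto the free pair of dowels of the plywood rack, so that it lies flat on the board with both dowels in its holes, while the rack still stands on the worktop. Then hang the loaded rack on the steel hook under the wire shelf, by whichever hole in its bail lets it hang level with this arrangement of blocks, and let go. Leave the glue bottle, the tin of tacks and the ribbon spool where they stand.

Things in the scene. Friction and masses are not known exactly. Their poses are not given: they have to be found in the camera images.
- rack_hole (a point): Middle hole (its centre) of the bail of a loose plywood rack, 84 mm above the board's underside. Axes: x along the rack, y across, z up. The bail is an upright arch at y = 0, 8 mm thick: its top plate spans x = -56 to 56 mm and 12 mm below to 42 mm above this point (grip it above the holes), on legs at x = +-45 mm. Five 13 mm holes through it along y, at x = -36, -18, 0, 18, 36 mm.
- rack_free (a point): Same axes. Point on the board's top face midway between its two free dowels, at x = +95 mm, 78 mm below the holes. Board 256 x 84 x 6 mm, lying flat at first. Pairs of 9 mm dowels at x = -95, 0, 95 mm, each at y = -28 and 28 mm, 19 mm high, the top 4 mm tapered. Two pairs carry blocks. The rack alone weighs 146 g, balanced about its middle. With all three blocks on, one hole alone is over the balance point.
- wood_block_knob (a point): Light block of brown wood with a dark wooden knob, 50 g. Block 56 x 84 x 24 mm (x, y, z) with two 12 mm through holes 28 mm either side of the knob along y; knob 25 mm wide, 36 mm high, in the middle of its top. This point: in the knob, 21 mm above the block's top face, 45 mm above its underside. Of the three blocks two stand on the rack, one on the mat; which is which varies.
- alu_block_knob (a point): Medium block of bright aluminium with a black knob, 180 g; size, holes, knob and axes as the wooden block. This point: in the knob, 21 mm above the block's top face, 45 mm above its underside.
- steel_block_knob (a point): Heavy block of dark steel with a brass knob, 310 g; outline, holes, knob and axes as the wooden block, but only 14 mm thick. This point: in the knob, 21 mm above the block's top face, 35 mm above its underside.
- cork_mat: Cork mat 90 x 110 x 6 mm, fixed; origin at the centre of its underside. One block stands on it, turned the same way as the rack.
- hook_stand: Dark steel stand, fixed; origin on its underside, straight below the peg; x away from the robot, y left. Base plate 8 mm thick, x = -85 to 245, y = -95 to 35 mm. Square 26 mm post at x = 222, y = -60 mm; from it a 9 mm rod at y = -60 mm, 135 mm high, runs towards the robot and turns into the peg.
- shelf_edge (a point): Middle of the front edge of the stand's wire shelf (centre of the 8 mm wire), 312 mm above the stand's underside, 40 mm nearer the robot than the peg; the shelf reaches 90 mm either side and 276 mm back, over the peg, with a small box and a spool at its rear. A tool held upright over the peg would hit it; lean it back towards the robot. Axes as the stand's.
- peg_seat (a point): Point on the axis of the stand's level steel peg where a hung part should rest, 135 mm above the stand's underside. The peg is 7 mm thick and lies along the stand's y; its free rounded end is 37 mm away at y+, its tip rising 2 mm; on the other side it is straight for 50 mm. Axes as the stand's.
- glue_bottle: Bystander: glue bottle, 55 mm wide, 160 mm high, loose; origin at the centre of its underside.
- tack_tin: Bystander: blue open tin of tacks, 55 mm wide, 21 mm high, loose; origin at the centre of its underside.
- spool: Bystander: ribbon spool lying flat, 104 mm wide, 34 mm high, loose; origin at the centre of its underside.

How it is judged (in metres and radians):
On the way:
1. with the rack still standing on the work surface, all three blocks lie flat on its board, each on its own pair of dowels (z of wood_block_knob in the frame of rack_hole between -0.038 and -0.028 m and y of wood_block_knob in the frame of rack_hole between -0.008 and 0.008 m and (x of wood_block_knob in the frame of rack_hole between -0.103 and -0.087 m or x of wood_block_knob in the frame of rack_hole between -0.008 and 0.008 m or x of wood_block_knob in the frame of rack_hole between 0.087 and 0.103 m) and z of alu_block_knob in the frame of rack_hole between -0.038 and -0.028 m and y of alu_block_knob in the frame of rack_hole between -0.008 and 0.008 m and (x of alu_block_knob in the frame of rack_hole between -0.103 and -0.087 m or x of alu_block_knob in the frame of rack_hole between -0.008 and 0.008 m or x of alu_block_knob in the frame of rack_hole between 0.087 and 0.103 m) and z of steel_block_knob in the frame of rack_hole between -0.048 and -0.038 m and y of steel_block_knob in the frame of rack_hole between -0.008 and 0.008 m and (x of steel_block_knob in the frame of rack_hole between -0.103 and -0.087 m or x of steel_block_knob in the frame of rack_hole between -0.008 and 0.008 m or x of steel_block_knob in the frame of rack_hole between 0.087 and 0.103 m) and height (world z) of rack_hole below 0.095 m), for 0.2 s.
At the end, for the whole second after the job is handed in: The rack hangs at rest on the peg, the peg through one of the five holes and the bail within 24 mm of the peg's seat point; it is level within 7 degrees; every block is seated on its own pair of dowels (within 8 mm across and 5 mm in height) (z of wood_block_knob in the frame of rack_hole between -0.038 and -0.028 m and y of wood_block_knob in the frame of rack_hole between -0.008 and 0.008 m and (x of wood_block_knob in the frame of rack_hole between -0.103 and -0.087 m or x of wood_block_knob in the frame of rack_hole between -0.008 and 0.008 m or x of wood_block_knob in the frame of rack_hole between 0.087 and 0.103 m) and z of alu_block_knob in the frame of rack_hole between -0.038 and -0.028 m and y of alu_block_knob in the frame of rack_hole between -0.008 and 0.008 m and (x of alu_block_knob in the frame of rack_hole between -0.103 and -0.087 m or x of alu_block_knob in the frame of rack_hole between -0.008 and 0.008 m or x of alu_block_knob in the frame of rack_hole between 0.087 and 0.103 m) and z of steel_block_knob in the frame of rack_hole between -0.048 and -0.038 m and y of steel_block_knob in the frame of rack_hole between -0.008 and 0.008 m and (x of steel_block_knob in the frame of rack_hole between -0.103 and -0.087 m or x of steel_block_knob in the frame of rack_hole between -0.008 and 0.008 m or x of steel_block_knob in the frame of rack_hole between 0.087 and 0.103 m) and angle between rack_hole's own z axis and vertical below 0.12 rad and z of peg_seat in the frame of rack_hole between -0.004 and 0.008 m and y of peg_seat in the frame of rack_hole between -0.024 and 0.024 m and contact force between rack and hook_stand above 3 N and linear speed of rack below 0.03 m/s and angular speed of rack below 0.3 rad/s); the robot touches nothing.
It fails at once if the glue bottle is shifted by more than 30 mm (distance of glue_bottle from where it was at the start of the episode above 0.03 m).
It fails at once if the tin of tacks is shifted by more than 30 mm (distance of tack_tin from where it was at the start of the episode above 0.03 m).
It fails at once if the ribbon spool is shifted by more than 30 mm (distance of spool from where it was at the start of the episode above 0.03 m).
It also fails if it takes over 61 s, if anything falls off the work surface, if the arm or the gripper's body presses on something with over 40 N, if the wrist force passes 120 N, or if a joint passes its speed limit or range.

ROBOT

A 6-joint arm with a two-finger parallel gripper is mounted at the origin on a cart in front of the work surface, level with it; the furniture and walls round the work are solid. World frame = base frame: x ahead of the robot, y to its left, z up, the work surface at z = 0. Lengths are in mm, angles in rad, forces in N, time in s.
With the tool pointing down it reaches from about 300 to 775 mm from the base axis. Payload 14.6 kg.
Tool frame: the origin (TCP) lies midway between the tips of the shut fingers; the grasp point (between the pads) lies 19 mm behind it; z points along the fingers, y is the direction in which the jaws open and shut (so a half turn about z gives the same grasp; the last joint's range is limited). The gripper opens to 94 mm and grips with 3 to 60 N. Pads are 16 mm wide; open, the fingers measure 119 mm over their backs; the gripper's body (75 mm by 177 mm) begins 78 mm behind the grasp point.
Start: joints at [1.104, 0.3, 1.521, -0, 1.321, -0.067], TCP at [214.075, 506.617, 205.446] pointing down, gripper open.
Joint ranges: [-3.03, 3.03], [-0.79, 2.21], [0.23, 2.52], [-1.04, 4.18], [0, 3.07], [-2.55, 2.55]. Speed limits (rad/s): [2.22, 2.22, 2.57, 3.14, 3.14, 3.14].

INTERFACE

Orientations are given as a rotation vector (axis times angle).
In Python, from cell import r, vision, nets gives the robot as it stands.
- The arm moves only by the tool send_rows, never from a script. Its arguments are lists of equal length, an entry for each row: "jaw": the finger opening in m, from 0 to 0.094; "linear": the shift along the world's x, y, z in m, a list of three; "angular": the turn, a rotation vector about the world's x, y, z in rad, a list of three. In form: {"jaw": [jaw, ...], "linear": [[x, y, z], ...], "angular": [[wx, wy, wz], ...]}. A call has 1 to 5 rows; each row is the pose to reach, as a shift and turn from the pose commanded when the call began; what a row does not reach only later rows make up. A row lasts 1/12 s, in which the tool goes at most 41.7 mm and 7.16 degrees, less where a joint would pass 70% of its speed; a pose out of reach is approached as far as the arm can. A call with a gripper value outside its range is refused whole. The fingers move at their own pace and stop on an object; "squeeze" is the grip in N (left out, the last holds). Time passes only in rows, so rows that repeat a pose let the fingers close. It gives the time, the measured TCP pose, the force and the opening at its end, in the units of the state.
- r.read_state(): the state, without advancing time (a new reading comes with each control period).
- vision.camera(name): name is "side" or "top" or "wrist"; returns a dict with "frame" (480x640x3 uint8, red, green, blue), "camera_matrix" (3x3 intrinsics, pixels), "origin" and "orientation" of the camera in the world. Camera axes: x right, y up, looking along -z (the intrinsics and any distortion apply to the point x, -y, -z); pixel columns grow to the right and rows downward; lengths in mm; the calibration is good to about 2 mm. A picture is of the moment at which its call begins. There is no depth.
- r.hand_in(): hands the job in, once; it reports no verdict.
Trained networks look in a picture, given as the dict that the camera call returned (one of the last four; its "shot" number tells which), for a name from the list of things; names that differ only in an ending like _2 or _b are one class to them, and where a whole thing is asked for, a point or a joint stands for the part that bears it (a point fixed in the world has none). Each returns a list of dicts, best first, with "score" (0 to 1); they miss things now and then, are a little off and sometimes report something else, mostly with a low value. They report only what shows in the picture. A call takes as long as a camera call.
- nets.regions_of(picture, target): "mask" (480x640 bool, what is visible of it) and "pixel" ([column, row] in pixels, amid what is visible of it).
The state is a dict: "time": time; "q": joint angles; "joint_vel": joint speeds; "tau": joint torques, N m; "tool_pos": TCP position; "eef_rot": TCP orientation; "force": force on the tool from outside, world axes, zero at the start; "moment": the same for the moment, N m; "finger_gap": finger opening in mm.
Only numpy, scipy, OpenCV 4.12 (cv2) and the standard library are available. Lean on these libraries where they do the work, as an engineer would, in place of code of your own. Each camera call takes 0.05 s, during which the arm holds its last target.

## Working session

There is one attempt and no reset: what is moved stays moved. The work goes in short steps, Python scripts to look and compute and a tool call to move; the robot and the scene stay as the last step left them, time stands still between calls to the robot, and variables do not carry over. Pictures are saved under pics/ and viewed, and the job is handed in when it is done.

Besides the shell and the picture viewer there is one more tool, called as name(argument=value, ...) on one line, values as JSON. send_rows: Moves the arm, as the interface text tells. Its arguments: {"type":"object","properties":{"jaw":{"type":"array","items":{"type":"number"}},"linear":{"type":"array","items":{"type":"array","items":{"type":"number"}}},"angular":{"type":"array","items":{"type":"array","items":{"type":"number"}}},"squeeze":{"type":"number"}},"required":["jaw","linear","angular"]}

```bash
ls; mkdir -p pics
python3 - <<'E'
from cell import r, vision, nets
import cv2,json
print(r.read_state())
for n in ["side","top"]:
    p=vision.camera(n); cv2.imwrite(f"pics/{n}0.png",p["frame"][:,:,::-1]); print(n,p["camera_matrix"],p["origin"],p["orientation"],p.keys())
E
```

```text
pics
{'time': 0.0, 'q': array([ 1.10440765e+00,  3.00461299e-01,  1.52159760e+00, -4.32336913e-05,
        1.32069524e+00, -6.65840636e-02]), 'joint_vel': array([ 1.13422769e-03,  7.83686044e-05,  6.91085900e-04, -2.15601481e-04,
        1.36350464e-03, -4.34346514e-04]), 'tau': array([ 2.06467776e-03, -5.31797898e+01, -3.52752221e+01,  7.09346286e-02,
        2.42553593e-02, -7.89992328e-05]), 'tool_pos': array([213.96477463, 506.3820456 , 204.88471973]), 'eef_rot': array([-6.23767981e-01, -3.07877360e+00,  1.77722757e-03]), 'force': array([-0.25341518, -0.44216198, -0.13223115]), 'moment': array([-0.00998893, -0.0509122 ,  0.04640605]), 'finger_gap': 93.8889108176834}
side [[624.02630091   0.         327.49010564]
 [  0.         624.02630091 239.75289096]
 [  0.           0.           1.        ]] [  554.97349279 -1366.76800611   700.83318539] [ 1.23578306 -0.00454921  0.02500929] dict_keys(['frame', 'camera_matrix', 'origin', 'orientation', 'shot'])
top [[447.36878434   0.         319.61336196]
 [  0.         447.36878434 228.45741074]
 [  0.           0.           1.        ]] [ 484.22995478   27.32501955 1137.13957426] [ 0.06556968 -0.03954506 -1.57308797] dict_keys(['frame', 'camera_matrix', 'origin', 'orientation', 'shot'])
```

View pics/side0.png

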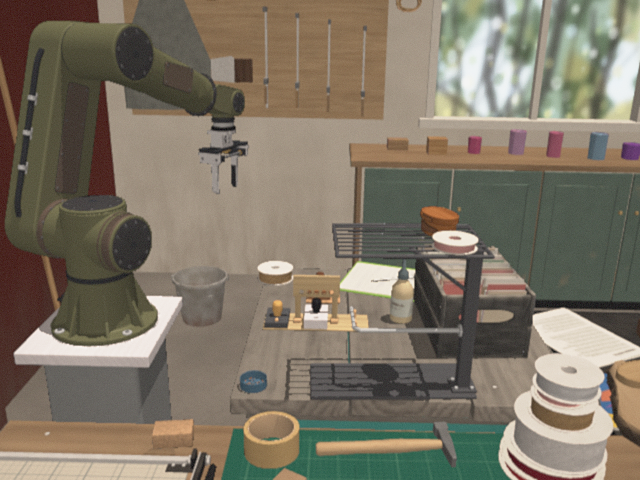

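View pics/top0.png

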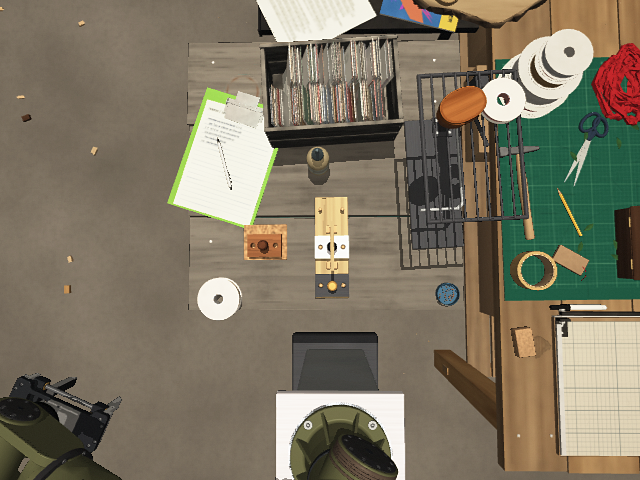

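The side picture shows the rack at (320,310) with its bail, the stand's peg near (360,325), and the shelf above it. In the top picture the steel block is on the near pair (333,287), aluminium in the middle (333,247), the free pair is far (332,207), and wood is on the mat (264,243). The bottle is at (318,165), just beyond the rack. The balance is (−310+50)·95/686 = −36 mm, so the near hole (x = −36) is the one to use.

```bash
cat > h.py <<'E'
from cell import r, vision, nets
import cv2, numpy as np
from scipy.spatial.transform import Rotation as R
from scipy.optimize import least_squares
D=np.diag([1,-1,-1.])
def proj(p,P):
    c=(np.atleast_2d(P)-p["origin"])@R.from_rotvec(p["orientation"]).as_matrix()
    c=c*[1,-1,-1]; u=c@p["camera_matrix"].T; return u[:,:2]/u[:,2:]
def ray(p,px):
    d=np.linalg.inv(p["camera_matrix"])@[px[0],px[1],1.]
    d=R.from_rotvec(p["orientation"]).as_matrix()@(d*[1,-1,-1]); return np.array(p["origin"]),d/np.linalg.norm(d)
def onz(p,px,z):
    o,d=ray(p,px); return o+d*(z-o[2])/d[2]
def tri(l):
    A=0;b=0
    for p,px in l:
        o,d=ray(p,px);M=np.eye(3)-np.outer(d,d);A=A+M;b=b+M@o
    return np.linalg.solve(A,b)
def save(p,n,s=1,crop=None):
    f=p["frame"][:,:,::-1].copy()
    if crop: x0,y0,x1,y1=crop; f=f[y0:y1,x0:x1]
    cv2.imwrite("pics/"+n,cv2.resize(f,None,fx=s,fy=s,interpolation=cv2.INTER_CUBIC))
E
python3 - <<'E'
from h import *
P={n:vision.camera(n) for n in ["side","top"]}
for t in ["rack_hole","rack_free","wood_block_knob","alu_block_knob","steel_block_knob","cork_mat","hook_stand","shelf_edge","peg_seat","glue_bottle","tack_tin","spool"]:
    o={}
    for n in P:
        l=nets.regions_of(P[n],t)
        for e in l[:2]: print(t,n,round(e["score"],2),np.round(e["pixel"],1),e["mask"].sum())
        if l: o[n]=l[0]["pixel"]
    if len(o)==2: print("   tri",tri([(P[n],o[n]) for n in o]).round(1))
save(P["top"],"t1.png",4,(230,130,380,310))
save(P["top"],"t2.png",4,(380,60,540,300)); save(P["side"],"s1.png",4,(240,250,430,400)); save(P["side"],"s2.png",3,(270,200,500,400))
E
```

```text
rack_hole side 0.6 [320.1 296.1] 1928
rack_hole top 0.73 [332.2 228.2] 1994
   tri [540.3  14.1  76.7]
rack_free side 0.85 [322.4 294.6] 1952
rack_free top 0.94 [333.9 228.3] 1960
   tri [542.8  10.4  82.1]
wood_block_knob top 0.97 [264.4 245.1] 788
wood_block_knob top 0.18 [454.3 153.7] 13206
alu_block_knob side 0.71 [314.  311.6] 643
alu_block_knob top 0.73 [265.7 246.1] 850
alu_block_knob top 0.61 [332.8 249. ] 647
   tri [511.  190.2 -51.2]
steel_block_knob side 0.81 [277.  315.3] 545
steel_block_knob top 0.68 [330.5 284.7] 744
steel_block_knob top 0.52 [452.9 154.5] 12194
   tri [419.2  19.1  18.8]
cork_mat top 0.67 [267.5 234.5] 760
cork_mat top 0.59 [330.3 227.2] 1973
hook_stand side 0.79 [426.4 332.4] 12701
hook_stand top 0.82 [450.6 153.2] 13294
   tri [ 733.2 -257.   122.7]
shelf_edge side 0.76 [422.2 330.5] 13098
shelf_edge top 0.58 [451.4 153.3] 13012
   tri [ 728.1 -257.1  127.5]
peg_seat side 0.74 [316.8 315.6] 640
peg_seat side 0.63 [422.7 331.7] 12441
peg_seat top 0.82 [448.5 149.9] 12393
   tri [ 619.3 -243.8  175.2]
glue_bottle side 0.74 [401.1 296.6] 1042
glue_bottle top 0.91 [317.  160.7] 490
glue_bottle top 0.73 [332.3 248.5] 623
   tri [723.3  51.   61.8]
tack_tin side 0.57 [256.  381.4] 522
tack_tin top 0.83 [447.4 291.4] 374
tack_tin top 0.48 [448.8 155.4] 12432
   tri [ 402.8 -271.1   12.7]
spool top 0.78 [217.1 297.3] 1549
```

View pics/t1.png

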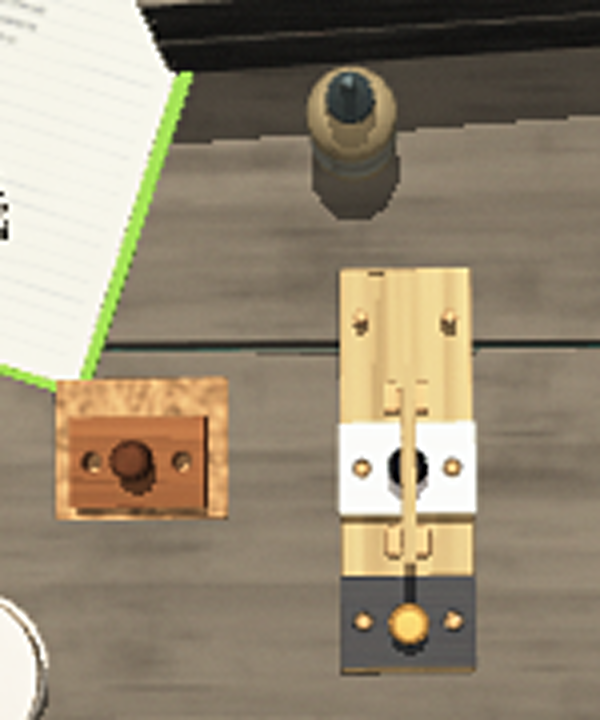

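View pics/t2.png

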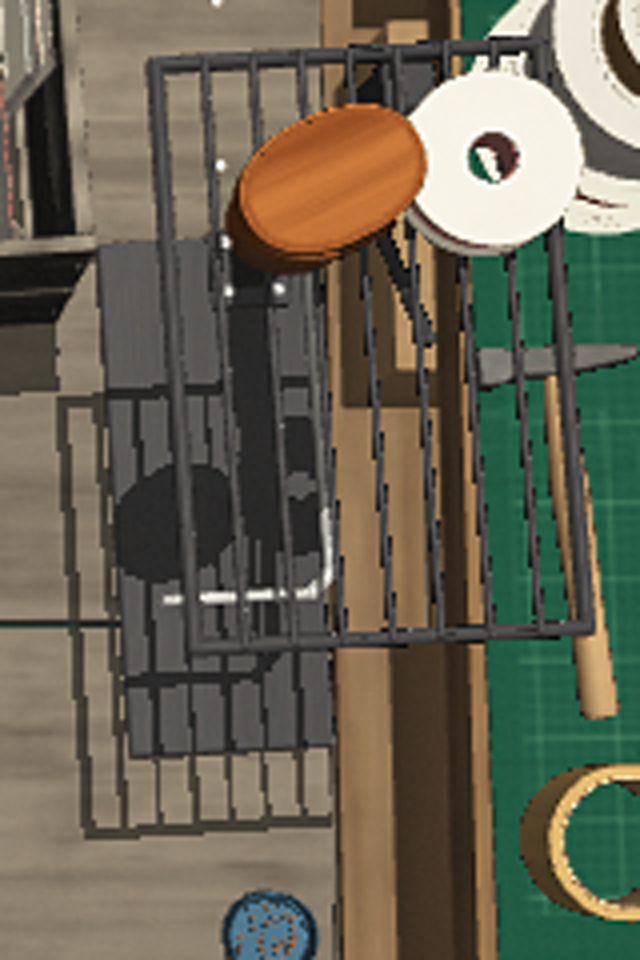

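View pics/s1.png

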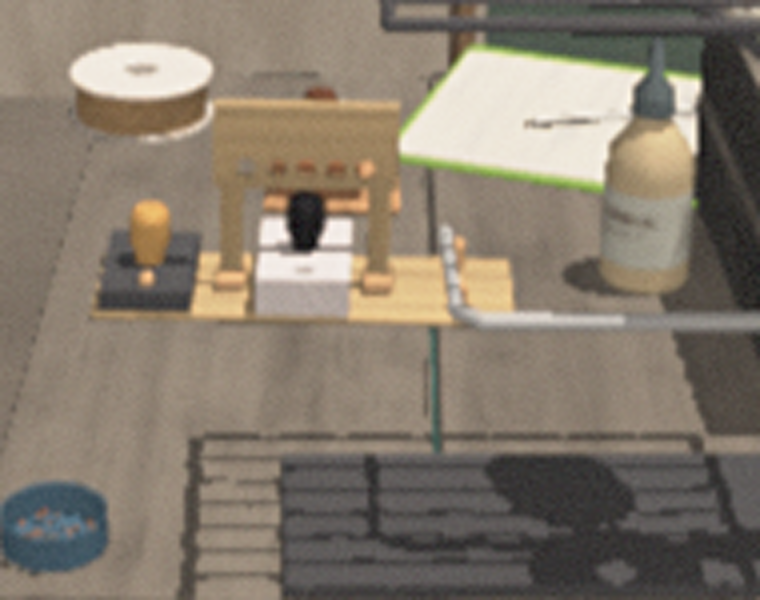

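View pics/s2.png

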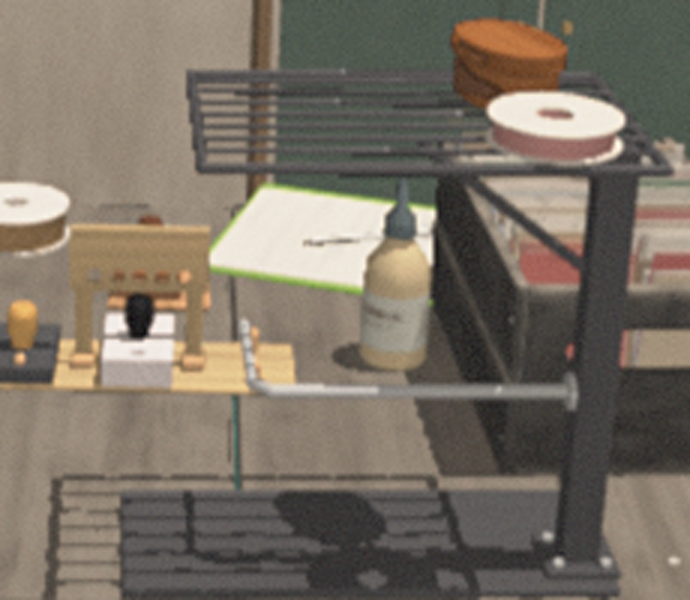

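```bash
cat > fit.py <<'E'
from h import *
T=vision.camera("top"); S=vision.camera("side")
def t1(X,Y): return (T,(X+.5)/4-.5+230,(Y+.5)/4-.5+130)
def t2(X,Y): return (T,(X+.5)/4-.5+380,(Y+.5)/4-.5+60)
def s1(X,Y): return (S,(X+.5)/4-.5+240,(Y+.5)/4-.5+250)
def s2(X,Y): return (S,(X+.5)/3-.5+270,(Y+.5)/3-.5+200)
def fit(name,pts,x0):
    def f(v):
        c,s=np.cos(v[2]),np.sin(v[2]); o=[]
        for (x,y,z),(cam,u,w) in pts:
            P=[v[0]+c*x-s*y,v[1]+s*x+c*y,z]; o+=list(proj(cam,P)[0]-[u,w])
        return np.array(o)
    q=least_squares(f,x0,loss="soft_l1",x_scale=[10,10,.05]); 
    print(name,q.x.round(4),"deg",np.degrees(q.x[2]).round(2)); print(f(q.x).reshape(-1,2).round(1).tolist())
    return q.x
rt=[((128,42,6),t1(340,268)),((128,-42,6),t1(469,267)),((95,28,25),t1(361,314)),((95,-28,25),t1(449,314)),
((0,28,25),t1(362,468)),((0,-28,25),t1(453,468)),((-95,28,25),t1(364,622)),((-95,-28,25),t1(453,622)),((-95,0,54),t1(409,622))]
rs=[((-128,-42,6),s1(94,317)),((128,-42,6),s1(513,310)),((128,42,6),s1(513,261)),((56,-4,126),s1(401,102)),((-56,-4,126),s1(214,102)),((36,-4,84),s1(367,169)),((18,-4,84),s1(336,169)),((0,-4,84),s1(307,169)),((-18,-4,84),s1(279,169)),((-36,-4,84),s1(246,169))]
fit("rack top",rt,[540,10,0]); fit("rack side",rs,[540,10,0]); fit("rack both",rt+rs,[540,10,0])
w=[((0,28,30),t1(93,461)),((0,-28,30),t1(182,461)),((0,0,66),t1(131,455)),((28,42,30),t1(69,416)),((28,-42,30),t1(208,416)),((-28,42,30),t1(71,508)),((-28,-42,30),t1(206,512))]
fit("wood",w,[530,190,0])
ht=[((-40,90,312),t2(195,648)),((-40,-90,312),t2(590,628)),((236,90,312),t2(155,64)),((236,-90,312),t2(545,44)),((-85,35,8),t2(133,756)),((245,35,8),t2(98,243)),((0,37,137),t2(165,600)),((0,0,135),t2(265,594))][:7]
hs=[((-40,90,312),s2(190,73)),((-40,-90,312),s2(198,168)),((236,-90,312),s2(665,168)),((-85,35,8),s2(122,492)),((0,36,137),s2(245,322)),((222-13,-60,135),s2(568,391))]
fit("hook top",ht,[620,-240,0]); fit("hook side",hs,[620,-240,0]); fit("hook",ht+hs,[620,-240,0])
for n,px,z in [("bottle",(316.5,152),160),("tin",(447.4,293),21),("spool",(219,298),34)]: print(n,onz(T,px,z).round())
E
python3 fit.py
```

```text
rack top [5.138693e+02 1.658470e+01 6.200000e-03] deg 0.35
[[-0.3, -0.1], [0.4, -0.2], [-0.1, 0.4], [0.3, 0.2], [-0.0, -0.1], [-0.2, -0.3], [-0.2, -0.1], [0.2, -0.3], [0.0, 0.5]]
rack side [5.154349e+02 2.327360e+01 3.450000e-02] deg 1.98
[[-0.4, -1.3], [1.3, 1.2], [-1.4, -1.8], [0.0, 0.9], [0.1, 0.5], [-0.1, 0.1], [0.2, 0.0], [0.0, -0.0], [-0.4, -0.1], [0.4, -0.2]]
rack both [5.148073e+02 1.729220e+01 7.600000e-03] deg 0.44
[[-0.7, -0.4], [0.1, -0.6], [-0.5, 0.0], [-0.0, -0.2], [-0.3, -0.4], [-0.5, -0.7], [-0.4, -0.5], [-0.0, -0.7], [-0.2, 0.1], [-1.2, -0.8], [0.8, 3.0], [-1.0, -0.2], [-0.3, 2.1], [-0.3, 1.2], [-0.4, 1.3], [-0.1, 1.1], [-0.4, 1.0], [-0.8, 0.8], [-0.0, 0.7]]
wood [ 5.178553e+02  1.830659e+02 -5.700000e-03] deg -0.32
[[0.1, 0.1], [0.4, 0.1], [-0.3, 1.2], [0.6, 0.0], [-0.4, 0.1], [-0.2, -0.4], [-0.1, -1.3]]
hook top [ 5.952776e+02 -2.463697e+02  4.480000e-02] deg 2.57
[[-0.7, 0.1], [-1.3, 0.3], [-0.0, 0.3], [-1.6, 0.3], [10.7, -0.2], [11.4, -0.7], [11.8, -0.4]]
hook side [ 5.959663e+02 -2.226747e+02  3.720000e-02] deg 2.13
[[0.1, -2.5], [0.3, -4.0], [-2.9, -2.7], [-0.3, 0.5], [0.0, 2.7], [2.3, 2.7]]
hook [ 5.954108e+02 -2.411282e+02  3.770000e-02] deg 2.16
[[-3.8, -0.3], [-4.4, 0.6], [-1.9, -0.1], [-3.5, 0.5], [8.4, -0.4], [10.0, -0.9], [9.5, -0.6], [-0.3, 0.2], [-0.0, -0.4], [-0.8, 0.9], [-1.0, 5.0], [-0.1, 6.5], [3.8, 7.2]]
bottle [719.  50. 160.]
tin [ 398. -269.   21.]
spool [388. 293.  34.]
```

```bash
cat >> fit.py <<'E'
print("----")
for d in (-20,-25,-30,-35):
    g=lambda L:[((x,y+(d if z==312 else 0),z),m) for (x,y,z),m in L]
    print(d); fit("hook top",g(ht),[620,-240,0]); fit("hook side",g(hs),[620,-240,0]);fit("hook both",g(hs+ht),[620,-240,0])
E
python3 fit.py | sed -n '/----/,$p'
```

```text
----
-20
hook top [ 5.946625e+02 -2.264932e+02  4.480000e-02] deg 2.57
[[-0.7, -0.1], [-1.3, 0.2], [0.0, 0.2], [-1.5, 0.1], [2.8, 0.0], [3.6, -0.4], [2.9, -0.1]]
hook side [ 5.954533e+02 -2.172391e+02  4.430000e-02] deg 2.54
[[-0.1, -0.3], [0.8, -1.1], [-0.7, -0.1], [-0.6, -0.7], [-0.4, 1.5], [1.6, 1.1]]
hook both [ 5.948499e+02 -2.233232e+02  3.930000e-02] deg 2.25
[[-0.3, 0.5], [0.2, 0.1], [-0.4, 1.3], [-0.9, 0.7], [-0.6, 2.8], [1.8, 2.8], [-2.5, -0.4], [-3.1, 0.4], [-1.0, -0.2], [-2.5, 0.3], [1.3, -0.1], [2.9, -0.6], [1.5, -0.3]]
-25
hook top [ 5.945077e+02 -2.220081e+02  4.580000e-02] deg 2.62
[[-0.4, -0.1], [-1.0, 0.1], [0.2, 0.2], [-1.4, 0.0], [1.0, 0.1], [1.7, -0.3], [0.9, -0.0]]
hook side [ 5.952382e+02 -2.143669e+02  4.370000e-02] deg 2.5
[[-0.1, -0.0], [0.8, -0.7], [-0.5, 0.3], [-0.6, -1.4], [-0.5, 0.9], [1.2, 0.4]]
hook both [ 5.946034e+02 -2.206628e+02  4.320000e-02] deg 2.48
[[-0.4, 0.9], [0.4, 0.6], [-0.0, 1.6], [-1.0, 0.1], [-0.8, 2.2], [1.5, 1.9], [-1.2, -0.2], [-1.8, 0.2], [-0.2, 0.0], [-1.8, 0.1], [0.4, 0.0], [1.4, -0.4], [0.3, -0.1]]
-30
hook top [ 5.943381e+02 -2.
[... 332 characters left out ...]
[[-0.5, 1.2], [0.6, 1.0], [0.3, 1.9], [-1.1, -0.5], [-1.0, 1.6], [1.1, 1.1], [0.1, -0.1], [-0.5, 0.0], [0.6, 0.1], [-1.0, -0.0], [-0.6, 0.2], [0.1, -0.3], [-1.0, 0.0]]
-35
hook top [ 5.941826e+02 -2.148149e+02  4.730000e-02] deg 2.71
[[1.2, -0.1], [0.6, -0.1], [1.5, 0.1], [-0.1, -0.2], [-1.8, 0.3], [-1.2, -0.2], [-2.3, 0.1]]
hook side [ 5.949184e+02 -2.092719e+02  3.580000e-02] deg 2.05
[[0.1, 0.7], [0.3, 0.2], [-0.0, 1.6], [-0.5, -2.7], [-0.6, -0.1], [0.5, -0.4]]
hook both [ 5.942457e+02 -2.138163e+02  4.430000e-02] deg 2.54
[[-0.4, 1.4], [0.5, 1.2], [0.5, 2.1], [-1.1, -1.5], [-1.0, 0.8], [0.7, 0.2], [0.6, -0.2], [-0.0, 0.1], [1.3, 0.0], [-0.2, -0.0], [-2.3, 0.2], [-1.3, -0.2], [-2.8, 0.1]]
```

Run:
```python
from h import *
s=r.read_state(); M=R.from_rotvec(s["eef_rot"]).as_matrix(); print(M.round(3))
p=vision.camera("wrist"); save(p,"w0.png"); print(p["camera_matrix"][0],p["origin"],p["orientation"])
C=R.from_rotvec(p["orientation"]).as_matrix(); print("cam in tool",(M.T@(p["origin"]-s["tool_pos"])).round(1)); print((M.T@C).round(3))
```

```text
[[-0.921  0.389 -0.   ]
 [ 0.389  0.921  0.   ]
 [ 0.    -0.    -1.   ]]
[343.87130333   0.         317.64236143] [136.11752736 540.9696676  384.47945142] [-0.25495404 -0.16975983  1.16165958]
cam in tool [  85.2    1.3 -179. ]
[[-0.001  0.958  0.285]
 [ 1.     0.001 -0.   ]
 [-0.001  0.285 -0.958]]
```

View pics/w0.png

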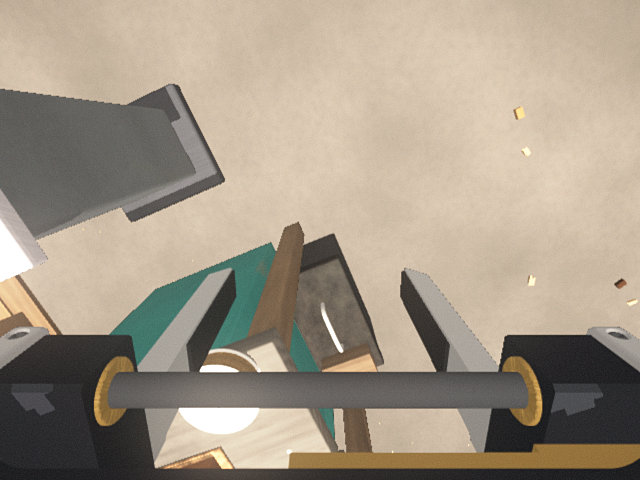

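send_rows(jaw=[0.094,0.094,0.094,0.094,0.094], linear=[[0.027,-0.029,0],[0.054,-0.058,0],[0.081,-0.087,0],[0.108,-0.116,0],[0.135,-0.145,0]], angular=[[0,0,0.08],[0,0,0.16],[0,0,0.24],[0,0,0.32],[0,0,0.4]])

```text
time: 2.07
tool_pos: [350.0, 360.1, 205.6]
eef_rot: [-0.007, 3.141, 0.0]
force: [0.0, 0.9, 0.5]
finger_gap: 93.9
```

send_rows(jaw=[0.094,0.094,0.094,0.094,0.094], linear=[[0.028,-0.029,-0.005],[0.056,-0.058,-0.01],[0.084,-0.087,-0.015],[0.112,-0.116,-0.02],[0.14,-0.145,-0.025]], angular=[[0,0,0],[0,0,0],[0,0,0],[0,0,0],[0,0,0]])

```text
time: 2.48
tool_pos: [490.2, 214.9, 180.4]
eef_rot: [-0.0, 3.141, 0.0]
force: [-0.1, 0.8, 0.4]
finger_gap: 94.0
```

send_rows(jaw=[0.094,0.094,0.094], linear=[[0.015,-0.017,-0.01],[0.029,-0.033,-0.02],[0.029,-0.033,-0.02]], angular=[[0,0,0],[0,0,0],[0,0,0]])

```text
time: 2.73
tool_pos: [519.2, 180.7, 158.4]
eef_rot: [-0.005, -3.139, 0.002]
force: [-0.6, -0.5, -0.1]
finger_gap: 93.6
```

```bash
cat > wshot.py <<'E'
from h import *
import sys
s=r.read_state(); print(s["time"].round(2),s["tool_pos"].round(1),s["eef_rot"].round(3),s["q"].round(2),s["force"].round(1),s["finger_gap"])
p=vision.camera("wrist"); save(p,sys.argv[1]); print(p["origin"].round(1),p["orientation"].round(4))
E
python3 wshot.py w1.png
```

```text
Traceback (most recent call last):
  File "wshot.py", line 3, in <module>
    s=r.read_state(); print(s["time"].round(2),s["tool_pos"].round(1),s["eef_rot"].round(3),s["q"].round(2),s["force"].round(1),s["finger_gap"])
                            ^^^^^^^^^^^^^^^
AttributeError: 'float' object has no attribute 'round'
```

```bash
sed -i 's/s\["time"\].round(2)/round(s["time"],2)/' wshot.py; python3 wshot.py w1.png
```

```text
2.73 [519.2 180.7 158.4] [-5.000e-03 -3.139e+00  2.000e-03] [ 0.27  0.34  1.58 -0.    1.22 -1.3 ] [-0.6 -0.5 -0.1] 93.62068858380964
[435.1 183.  337.6] [-0.2259 -0.2247  1.5555]
```

View pics/w1.png

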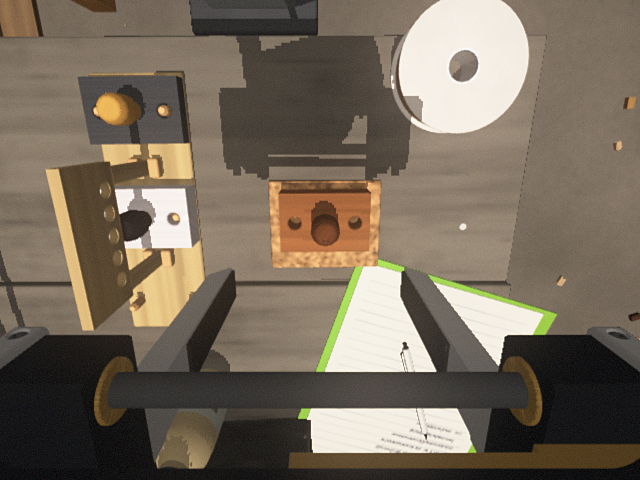

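Run:
```python
import cv2
f=cv2.imread("pics/w1.png")
cv2.imwrite("pics/w1a.png",cv2.resize(f[170:280,260:390],None,fx=5,fy=5,interpolation=cv2.INTER_CUBIC))
cv2.imwrite("pics/w1b.png",cv2.resize(f[60:335,45:215],None,fx=3,fy=2.18*1.0 if 0 else 2.18,interpolation=cv2.INTER_CUBIC)) if 0 else cv2.imwrite("pics/w1b.png",cv2.resize(f[60:210,45:215],None,fx=4,fy=4,interpolation=cv2.INTER_CUBIC))
cv2.imwrite("pics/w1c.png",cv2.resize(f[190:335,45:215],None,fx=4,fy=4,interpolation=cv2.INTER_CUBIC))
```

```text
(no output)
```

View pics/w1a.png

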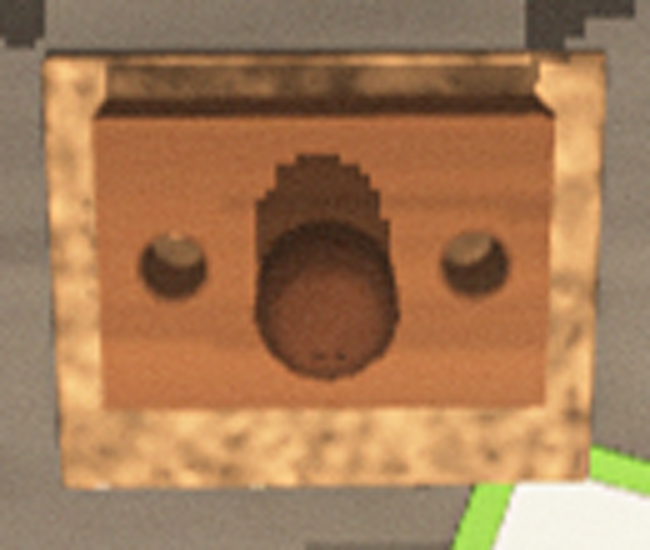

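View pics/w1b.png

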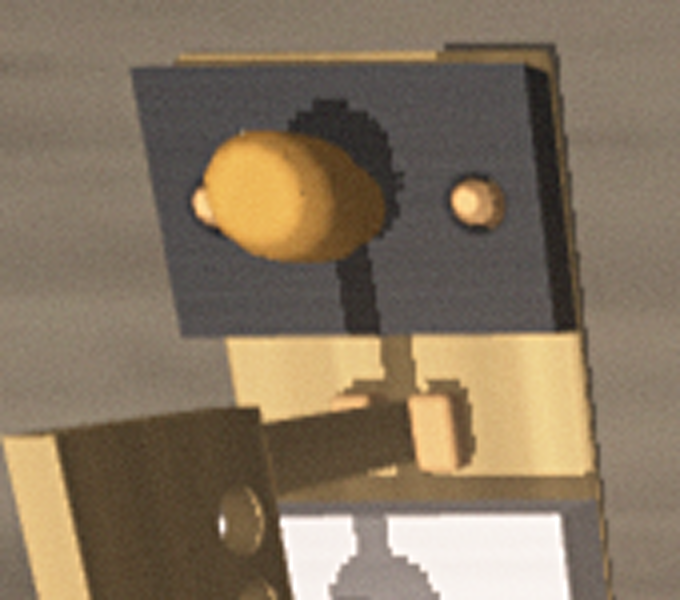

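View pics/w1c.png

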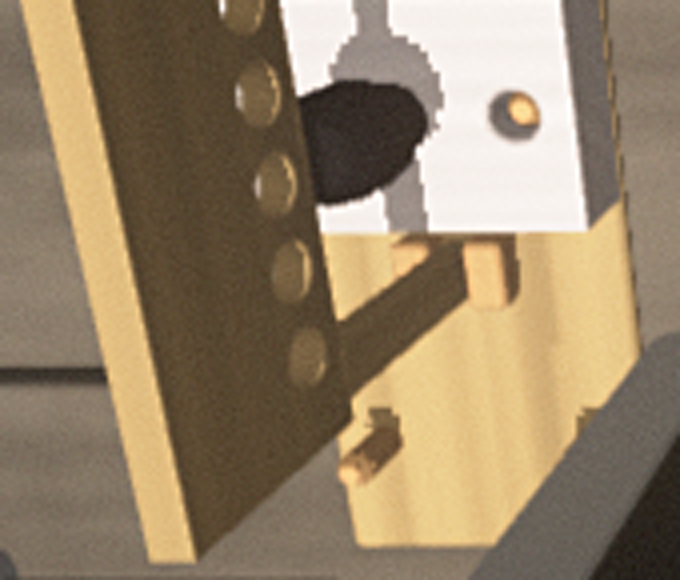

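```bash
cat > fit2.py <<'E'
from h import *
p=vision.camera("wrist")
def A(X,Y): return (p,(X+.5)/5-.5+260,(Y+.5)/5-.5+170)
def B(X,Y): return (p,(X+.5)/4-.5+45,(Y+.5)/4-.5+60)
def C(X,Y): return (p,(X+.5)/4-.5+45,(Y+.5)/4-.5+190)
def fit(name,pts,x0):
    def f(v):
        c,s=np.cos(v[2]),np.sin(v[2]); o=[]
        for (x,y,z),(cam,u,w) in pts:
            P=[v[0]+c*x-s*y,v[1]+s*x+c*y,z]; o+=list(proj(cam,P)[0]-[u,w])
        return np.array(o)
    q=least_squares(f,x0,loss="soft_l1",x_scale=[10,10,.05]); 
    print(name,q.x.round(4),"deg",np.degrees(q.x[2]).round(2)); print(f(q.x).reshape(-1,2).round(1).tolist())
    return q.x
fit("wood",[((-28,-42,30),A(95,115)),((-28,42,30),A(553,115)),((28,-42,30),A(103,408)),((28,42,30),A(545,407)),((0,-28,30),A(173,265)),((0,28,30),A(476,264))],[518,183,0])
rk=[((95,-28,25),C(352,470)),((0,28,25),C(522,110)),((-95,28,25),B(475,197)),((-123,-42,20),B(133,70)),((-123,42,20),B(525,65)),((-67,-42,20),B(183,336)),((-67,42,20),B(577,330)),((28,42,30),C(586,231)),
((36,4,84),C(307,357)),((18,4,84),C(292,271)),((0,4,84),C(275,184)),((-18,4,84),C(258,95)),((-36,4,84),B(242,520)),((128,-42,6),C(358,546))]
fit("rack",rk,[514,17,0])
E
python3 fit2.py
```

```text
wood [ 5.161861e+02  1.905117e+02 -7.000000e-04] deg -0.04
[[-0.5, 0.2], [0.8, -0.1], [-0.0, -0.1], [-0.1, -0.1], [0.1, 0.0], [-0.2, 0.1]]
rack [5.118795e+02 2.254990e+01 3.000000e-03] deg 0.17
[[-0.9, 1.0], [0.1, -0.0], [-1.8, 1.0], [-0.3, -1.3], [0.3, -0.7], [-0.1, 0.1], [-5.0, 1.0], [0.4, -0.4], [0.4, -0.4], [0.4, 0.1], [0.7, 0.1], [0.8, -0.3], [0.5, -0.1], [-1.4, 0.5]]
```

send_rows(jaw=[0.094,0.094], linear=[[0,0,0],[0,0,0]], angular=[[0,0,0],[0,0,0]])

```text
time: 3.0
tool_pos: [517.7, 184.5, 161.1]
eef_rot: [-0.002, 3.141, 0.0]
force: [-0.2, -0.8, 0.7]
finger_gap: 93.8
```

```bash
python3 wshot.py w2.png;python3 wshot.py w3.png
python3 - <<'E'
import cv2
f=cv2.imread("pics/w3.png")
cv2.imwrite("pics/w3a.png",cv2.resize(f[160:290,260:390],None,fx=5,fy=5,interpolation=cv2.INTER_CUBIC))
cv2.imwrite("pics/w3c.png",cv2.resize(f[60:335,45:215],None,fx=3,fy=2.18,interpolation=cv2.INTER_CUBIC)[:600])
E
```

```text
3.0 [517.7 184.5 161.1] [-2.000e-03  3.141e+00  0.000e+00] [ 0.28  0.34  1.58  0.    1.23 -1.3 ] [-0.2 -0.8  0.7] 93.75545437857974
[433.  186.1 340.1] [-0.2269 -0.229   1.5593]
3.05 [517.8 184.5 161.1] [-2.000e-03  3.141e+00  0.000e+00] [ 0.28  0.34  1.58  0.    1.23 -1.3 ] [-1.3  0.   0.5] 94.18286573652043
[433.  186.1 340. ] [-0.2269 -0.229   1.5594]
```

View pics/w3a.png

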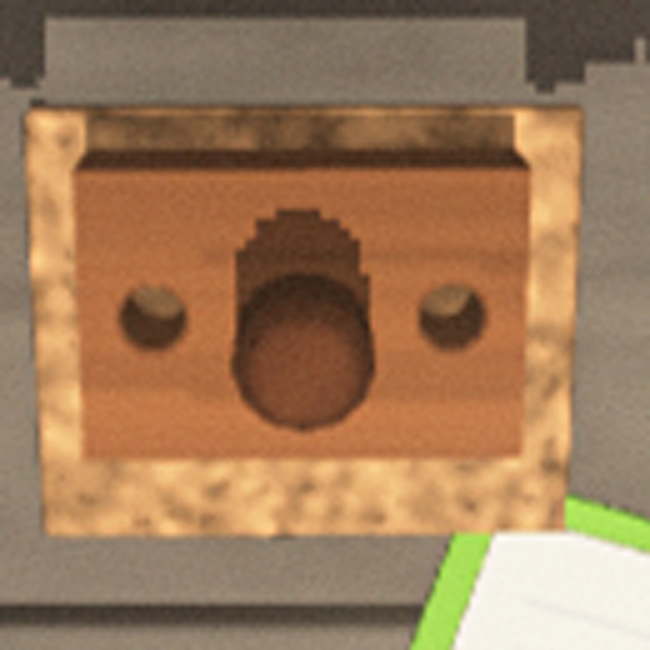

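View pics/w3c.png

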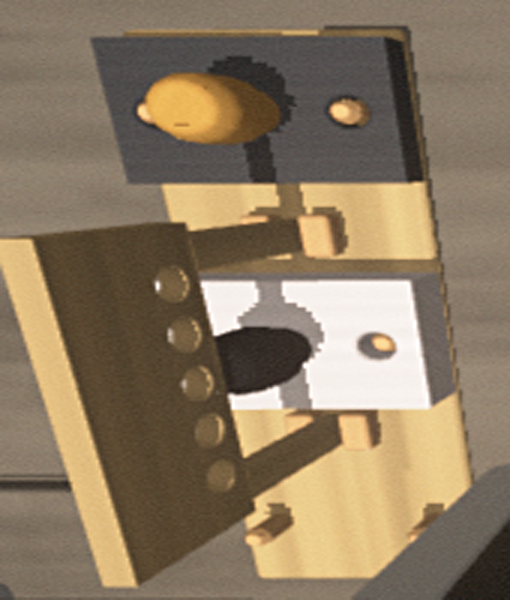

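```bash
cat > fit3.py <<'E'
exec(open("fit2.py").read().split('fit("wood"')[0])
def A(X,Y): return (p,(X+.5)/5-.5+260,(Y+.5)/5-.5+160)
def C(X,Y): return (p,(X+.5)/3-.5+45,(Y+.5)/2.18-.5+60)
wd=[((-28,-42,30),A(75,168)),((-28,42,30),A(529,168)),((28,-42,30),A(83,458)),((28,42,30),A(523,458)),((0,-28,30),A(153,317)),((0,28,30),A(453,315))]
fit("wood",wd,[518,183,0])
rk=[((95,-28,25),C(256,536)),((0,28,25),C(381,344)),((-95,28,25),C(345,112)),((-123,-42,20),C(92,39)),((-123,42,20),C(386,38)),((-67,-42,20),C(129,184)),((-67,42,20),C(407,182)),((28,42,30),C(431,409)),((-28,42,30),C(412,280)),
((36,4,84),C(221,475)),((18,4,84),C(209,431)),((0,4,84),C(197,383)),((-18,4,84),C(184,335)),((-36,4,84),C(170,284)),((128,-42,6),C(259,577))]
fit("rack",rk,[514,17,0])
E
python3 fit3.py
```

```text
wood [5.166591e+02 1.888263e+02 2.500000e-03] deg 0.15
[[-0.6, 0.1], [0.9, -0.1], [0.0, 0.1], [-0.1, -0.1], [-0.0, -0.0], [-0.0, 0.2]]
rack [5.12626e+02 2.12464e+01 3.10000e-03] deg 0.18
[[-1.2, 2.0], [0.5, -0.3], [-1.1, -0.6], [-0.5, -1.3], [-0.2, -1.1], [-0.1, -0.2], [0.4, 0.5], [0.0, -0.3], [-0.4, 0.4], [0.2, 0.7], [0.3, 0.1], [0.4, 0.4], [0.6, -0.1], [1.0, -0.1], [-1.0, 1.4]]
```

send_rows(jaw=[0.094,0.094,0.094,0.094], linear=[[0,0,-0.04],[-0.001,0.001,-0.08],[-0.001,0.001,-0.08],[-0.001,0.001,-0.08]], angular=[[0,0,0],[0,0,0],[0,0,0],[0,0,0]])

```text
time: 3.48
tool_pos: [516.3, 184.7, 80.1]
eef_rot: [0.001, -3.139, 0.001]
force: [0.9, 0.3, 0.7]
finger_gap: 94.1
```

```bash
python3 wshot.py w4.png
```

```text
3.48 [516.3 184.7  80.1] [ 1.000e-03 -3.139e+00  1.000e-03] [ 0.28  0.43  1.65 -0.    1.06 -1.29] [0.9 0.3 0.7] 94.10492532254464
[432.3 186.6 259.4] [-0.2249 -0.2251  1.5591]
```

View pics/w4.png

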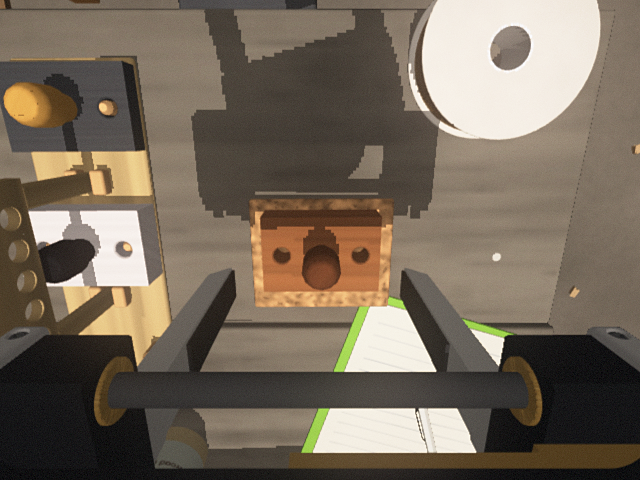

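Run:
```python
from h import *
p=vision.camera("wrist"); s=r.read_state()
for px in [(283,256),(361,256)]: print(onz(p,px,30).round(1))
print(proj(p,[s["tool_pos"],s["tool_pos"]-[0,0,30]]))
```

```text
[519.6 162.1  30. ]
[519.6 218.   30. ]
[[314.47930595 286.31777937]
 [314.83525214 266.1762623 ]]
```

send_rows(jaw=[0.094,0.094,0.06,0.03,0.0], linear=[[0.001,0.002,-0.025],[0.001,0.002,-0.045],[0.001,0.002,-0.045],[0.001,0.002,-0.045],[0.001,0.002,-0.045]], angular=[[0,0,0],[0,0,0],[0,0,0],[0,0,0],[0,0,0]], squeeze=25)

```text
time: 4.0
tool_pos: [519.2, 186.9, 37.8]
eef_rot: [-0.0, 3.139, 0.001]
force: [0.5, 0.9, 1.5]
finger_gap: 77.4
```

send_rows(jaw=[0,0,0,0,0], linear=[[0,0,0],[0,0,0],[0,0,0],[0,0,0],[0,0,0]], angular=[[0,0,0],[0,0,0],[0,0,0],[0,0,0],[0,0,0]])

```text
time: 4.42
tool_pos: [518.2, 186.6, 35.7]
eef_rot: [-0.0, 3.141, 0.0]
force: [-0.3, 0.2, 0.6]
finger_gap: 44.3
```

```bash
python3 wshot.py w5.png
```

```text
4.42 [518.2 186.6  35.7] [-0.     3.141  0.   ] [ 0.28  0.5   1.67  0.    0.97 -1.29] [-0.3  0.2  0.6] 44.27607824539142
[433.6 188.4 214.7] [-0.2267 -0.2282  1.5582]
```

View pics/w5.png

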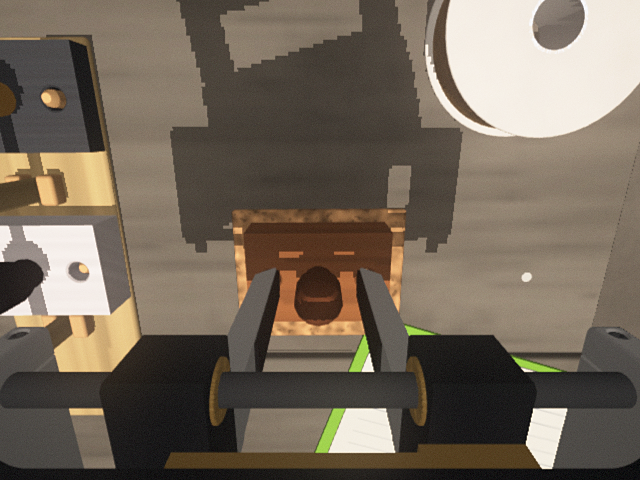

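send_rows(jaw=[0,0,0,0,0], linear=[[0,0,0],[0,0,0],[0,0,0],[0,0,0],[0,0,0]], angular=[[0,0,0],[0,0,0],[0,0,0],[0,0,0],[0,0,0]])

```text
time: 4.88
tool_pos: [518.1, 186.6, 35.4]
eef_rot: [0.0, -3.141, 0.0]
force: [0.8, 0.8, 0.5]
finger_gap: 23.7
```

```bash
python3 wshot.py w6.png
```

```text
4.88 [518.1 186.6  35.4] [ 0.    -3.141  0.   ] [ 0.28  0.5   1.67  0.    0.97 -1.29] [0.8 0.8 0.5] 23.748329578160973
[433.5 188.4 214.5] [-0.2265 -0.2278  1.5582]
```

View pics/w6.png

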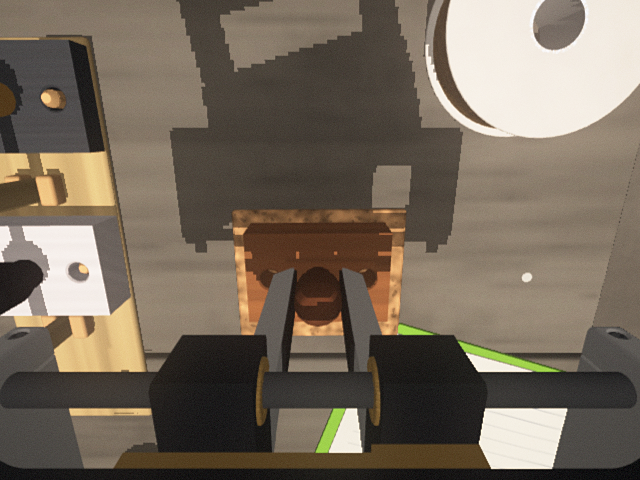

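send_rows(jaw=[0,0,0,0,0], linear=[[0,0,0.02],[0,0,0.055],[0.01,0,0.09],[0.04,0,0.095],[0.075,-0.005,0.095]], angular=[[0,0,0],[0,0,0],[0,0,0],[0,0,0],[0,0,0]])

```text
time: 5.35
tool_pos: [594.5, 182.7, 134.3]
eef_rot: [-0.003, 3.136, 0.002]
force: [-0.3, -0.0, -0.1]
finger_gap: 23.8
```

send_rows(jaw=[0,0,0,0,0], linear=[[0.016,-0.03,0],[0.016,-0.065,0],[0.016,-0.1,0],[0.016,-0.135,0],[0.016,-0.163,0]], angular=[[0,0,0],[0,0,0],[0,0,0],[0,0,0],[0,0,0]])

```text
time: 5.77
tool_pos: [608.8, 16.3, 130.2]
eef_rot: [-0.001, -3.141, 0.0]
force: [0.0, -0.2, 0.3]
finger_gap: 23.7
```

send_rows(jaw=[0,0,0], linear=[[0,0,-0.02],[0,0,-0.03],[0,0,-0.03]], angular=[[0,0,0],[0,0,0],[0,0,0]])

```text
time: 6.02
tool_pos: [607.8, 18.8, 97.8]
eef_rot: [-0.0, -3.137, -0.0]
force: [0.2, 0.0, -1.4]
finger_gap: 24.2
```

```bash
python3 wshot.py w7.png
python3 - <<'E'
from h import *
p=vision.camera("top"); save(p,"t7.png",5,(280,140,400,260))
p=vision.camera("side"); save(p,"s7.png",5,(240,250,400,350))
E
```

```text
6.02 [607.8  18.8  97.8] [-0.    -3.137 -0.   ] [-0.03  0.53  1.45  0.    1.16 -1.6 ] [ 0.2  0.  -1.4] 24.19778856137648
[524.   20.5 277.2] [-0.223  -0.2247  1.5582]
```

View pics/w7.png

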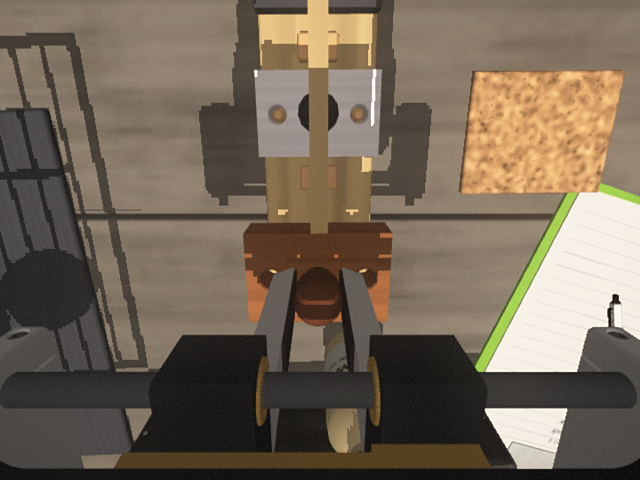

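View pics/s7.png

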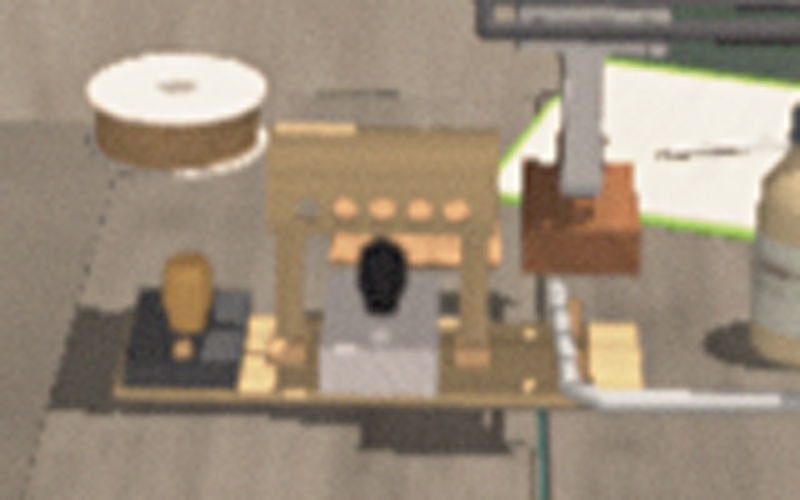

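View pics/t7.png

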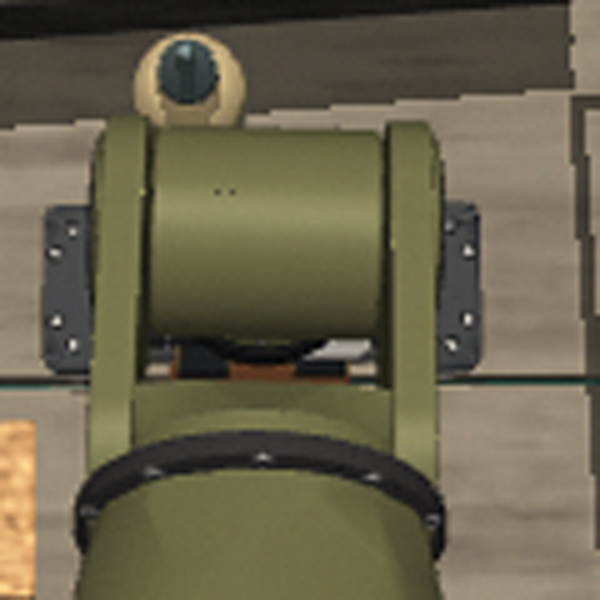

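Run:
```python
import cv2
f=cv2.imread("pics/w7.png")
cv2.imwrite("pics/w7a.png",cv2.resize(f[0:120,230:400],None,fx=4.5,fy=4.5,interpolation=cv2.INTER_CUBIC))
cv2.imwrite("pics/w7b.png",cv2.resize(f[205:335,230:400],None,fx=4.5,fy=4.5,interpolation=cv2.INTER_CUBIC))
```

```text
(no output)
```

View pics/w7a.png

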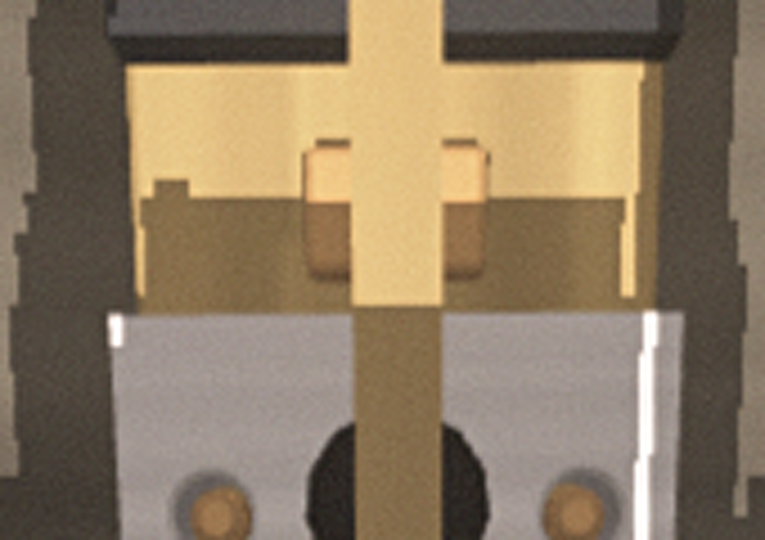

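View pics/w7b.png

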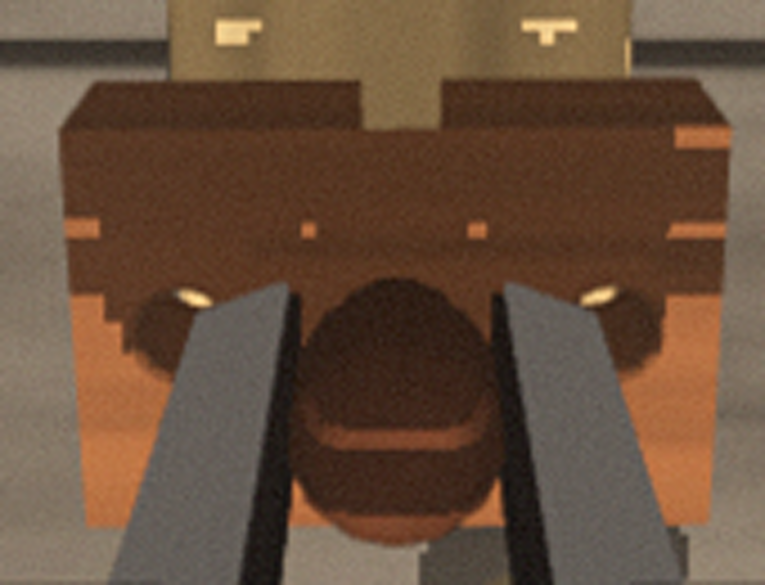

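```bash
cat > fit4.py <<'E'
exec(open("fit2.py").read().split('fit("wood"')[0])
s=r.read_state(); zu=s["tool_pos"][2]-29.4; print(s["tool_pos"],zu)
k=4.5
def A(X,Y): return (p,(X+.5)/k-.5+230,(Y+.5)/k-.5)
def B(X,Y): return (p,(X+.5)/k-.5+230,(Y+.5)/k-.5+205)
b=fit("block",[((-28,-42,zu+24),B(60,130)),((-28,42,zu+24),B(731,130)),((28,-42,zu+24),B(87,526)),((28,42,zu+24),B(709,526)),((-28,-42,zu),B(95,82)),((-28,42,zu),B(700,80))],[609,19,0])
q=fit("rack",[((0,28,24),A(575,512)),((0,-28,24),A(219,512)),((-28,-42,30),A(110,313)),((-28,42,30),A(683,313)),((-67,-42,20),A(113,32)),((-67,42,20),A(675,30)),((56,4,126),B(441,129-1)),((56,-4,126),B(362,129-1))][:6],[514,19,0])
t=np.array([q[0]+95*np.cos(q[2]),q[1]+95*np.sin(q[2])]); print("move",(t-b[:2]).round(2),"turn",q[2]-b[2])
E
python3 fit4.py
```

```text
[609.39726359  19.4805815  101.17780932] 71.77780932214822
block [6.083084e+02 2.156580e+01 2.200000e-03] deg 0.13
[[-0.2, 0.1], [0.9, -0.2], [-0.3, 0.5], [0.1, 0.3], [-0.0, -0.4], [-0.3, -0.1]]
rack [5.138962e+02 2.150140e+01 3.200000e-03] deg 0.18
[[0.1, 0.2], [-0.3, 0.4], [0.4, -0.3], [-0.5, -0.6], [-0.9, 0.1], [1.6, 0.2]]
move [0.59 0.24] turn 0.0009918929555760335
```

send_rows(jaw=[0,0,0,0,0], linear=[[0,0,-0.025],[0,0,-0.04],[0,0,-0.044],[0,0,-0.048],[0,0,-0.052]], angular=[[0,0,0],[0,0,0],[0,0,0],[0,0,0],[0,0,0]])

```text
time: 6.63
tool_pos: [609.7, 18.9, 49.3]
eef_rot: [-0.001, 3.14, -0.0]
force: [0.2, 0.0, -0.4]
finger_gap: 24.0
```

send_rows(jaw=[0,0], linear=[[0,0,-0.002],[0,0,-0.002]], angular=[[0,0,0],[0,0,0]])

```text
time: 6.8
tool_pos: [609.3, 18.7, 46.8]
eef_rot: [-0.001, 3.141, -0.0]
force: [-0.5, 0.0, -0.1]
finger_gap: 24.1
```

```bash
python3 wshot.py w8.png;  python3 - <<'E'
from h import *
p=vision.camera("side"); save(p,"s8.png",5,(260,270,400,350))
E
```

```text
6.8 [609.3  18.7  46.8] [-1.000e-03  3.141e+00 -0.000e+00] [-0.03  0.6   1.49 -0.    1.06 -1.6 ] [-0.5  0.  -0.1] 24.10901518187414
[524.6  20.5 225.8] [-0.227  -0.2283  1.5583]
```

View pics/s8.png

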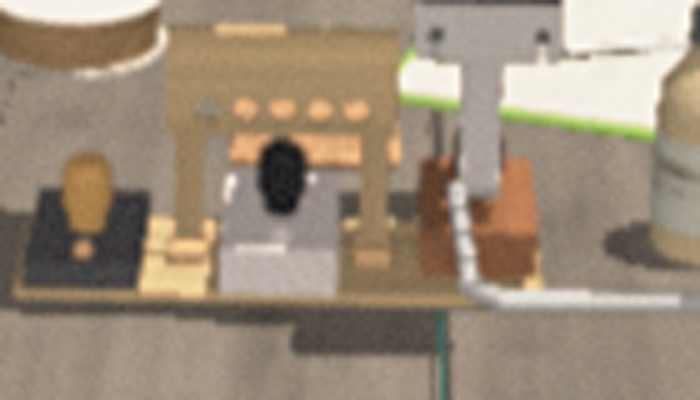

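View pics/w8.png

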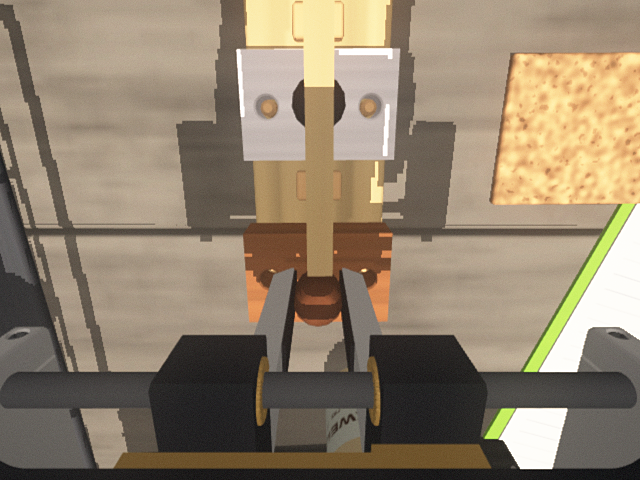

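send_rows(jaw=[0,0,0,0], linear=[[0,0,-0.006],[0,0,-0.009],[0,0,-0.0105],[0,0,-0.0105]], angular=[[0,0,0],[0,0,0],[0,0,0],[0,0,0]])

```text
time: 7.23
tool_pos: [609.0, 18.6, 35.7]
eef_rot: [0.0, -3.141, -0.0]
force: [0.7, 0.2, 0.0]
finger_gap: 24.2
```

send_rows(jaw=[0.06,0.06,0.06,0.06,0.06], linear=[[0,0,0],[0,0,0],[0,0,0],[0,0,0.0],[0,0,0.0]], angular=[[0,0,0],[0,0,0],[0,0,0],[0,0,0],[0,0,0]])

```text
time: 7.65
tool_pos: [609.1, 18.6, 36.0]
eef_rot: [-0.0, 3.141, 0.0]
force: [-0.2, -0.1, -0.1]
finger_gap: 53.8
```

```bash
python3 wshot.py w9.png;  python3 - <<'E'
from h import *
p=vision.camera("side"); save(p,"s9.png",5,(260,270,400,350))
E
```

```text
7.65 [609.1  18.6  36. ] [-0.     3.141  0.   ] [-0.03  0.61  1.49  0.    1.04 -1.6 ] [-0.2 -0.1 -0.1] 53.826790202724965
[524.5  20.4 215. ] [-0.2267 -0.228   1.5582]
```

View pics/s9.png

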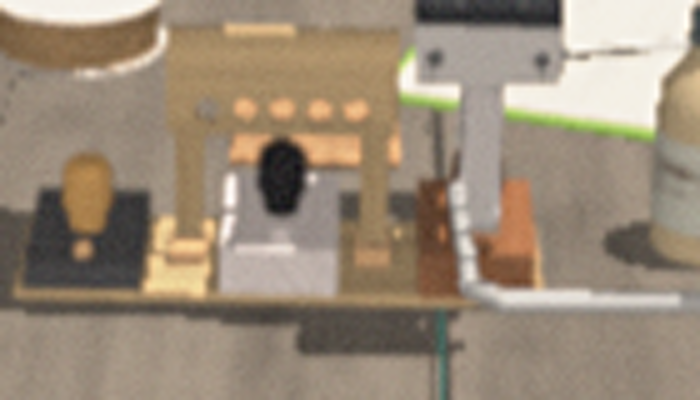

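View pics/w9.png

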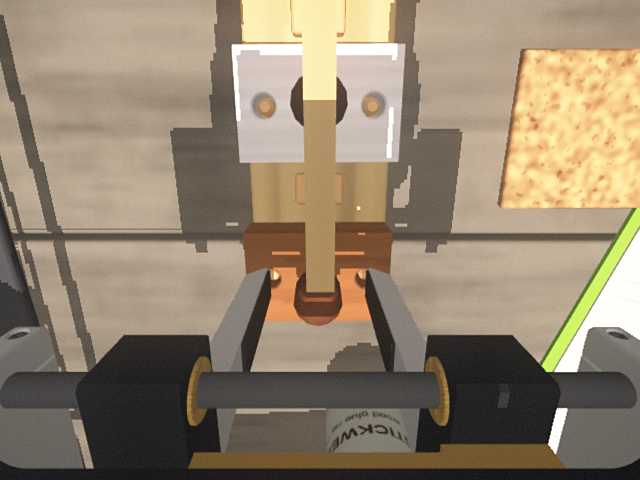

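send_rows(jaw=[0.06,0.06,0.06,0.06,0.06], linear=[[0,0,0.03],[0,0,0.07],[0,0,0.11],[0,0,0.15],[0,0,0.18]], angular=[[0,0,0],[0,0,0],[0,0,0],[0,0,0],[0,-0.05,0]])

```text
time: 8.17
tool_pos: [609.9, 18.6, 219.4]
eef_rot: [-0.0, 3.089, -0.0]
force: [0.5, -0.2, -0.5]
finger_gap: 60.2
```

```bash
cat > log.py <<'E'
from h import *
import json
s=r.read_state(); print(round(s["time"],2),s["tool_pos"].round(1).tolist(),s["eef_rot"].round(4).tolist(),s["q"].round(4).tolist())
open("log.txt","a").write(json.dumps([s["q"].tolist(),s["tool_pos"].tolist(),s["eef_rot"].tolist()])+"\n")
E
python3 log.py
```

```text
8.17 [609.9, 18.6, 219.4] [-0.0003, 3.0893, -0.0002] [-0.0302, 0.3938, 1.3637, 0.0015, 1.3318, -1.6015]
```

send_rows(jaw=[0.05,0.05,0.05,0.05,0.05], linear=[[-0.02,0,0],[-0.03,0,0],[-0.03,0,0],[-0.03,0,0],[-0.03,0,0]], angular=[[0,-0.11,0],[0,-0.22,0],[0,-0.33,0],[0,-0.44,0],[0,-0.5,0]])

```text
time: 8.58
tool_pos: [578.0, 18.7, 216.2]
eef_rot: [-0.0, 2.585, -0.0]
force: [-0.3, 0.3, -0.4]
finger_gap: 50.3
```

```bash
python3 log.py
```

```text
8.58 [578.0, 18.7, 216.2] [-0.0002, 2.5855, -0.0003] [-0.0412, 0.0724, 1.864, 0.0357, 0.6497, -1.6344]
```

```bash
cat > fk.py <<'E'
import numpy as np, json
from scipy.optimize import least_squares
from scipy.spatial.transform import Rotation as R
rz=lambda a:R.from_euler('z',a).as_matrix(); ry=lambda a:R.from_euler('y',a).as_matrix()
def fk(q,P):
    a1,h,l1,l2,L,d,a2=P
    T=rz(q[0]); p=T@[a1,d,h]; T=T@ry(q[1]); p=p+T@[0,0,l1]; T=T@ry(q[2]); p=p+T@[a2,0,0]; T=T@rz(q[3]); p=p+T@[0,0,l2]
    T=T@ry(q[4]); p=p+T@[0,0,L]; T=T@rz(q[5]); return p,T
data=[([1.1044,.30046,1.5216,0,1.3207,-.0666],[213.96,506.38,204.9],[-.62377,-3.07877,.0018],1),
([.28,.34,1.58,0,1.23,-1.3],[517.8,184.5,161.1],[-.002,3.141,0],.2),([.28,.43,1.65,0,1.06,-1.29],[516.3,184.7,80.1],[0,3.141,0],.2),([.28,.5,1.67,0,.97,-1.29],[518.1,186.6,35.4],[0,3.141,0],.2),
([-.03,.61,1.49,0,1.04,-1.6],[609.1,18.6,36],[0,3.141,0],.2)]
data+=[(*json.loads(l),1) for l in open("log.txt")]
def f(P):
    return np.concatenate([w*(fk(q,P)[0]-p) for q,p,e,w in data]+[(np.array(P)-[0,0,0,0,0,0,0])*1e-3])
s=least_squares(f,[0,300,450,400,330,37,0]); P=s.x
def ik(pos,rot,q0):
    def g(q):
        p,T=fk(q,P); return np.r_[(p-pos)/100,R.from_matrix(T@FL.T@np.asarray(rot).T).as_rotvec()]
    return least_squares(g,q0,bounds=([-3.03,-.79,.23,-1.04,0,-2.55],[3.03,2.21,2.52,4.18,3.07,2.55]))
FL=fk(data[-1][0],P)[1].T@R.from_rotvec(data[-1][2]).as_matrix(); FL=FL.T@np.eye(3) if 0 else FL
FL=FL.T
if __name__=="__main__":
    print(P.round(1)); print(f(P)[:-7].reshape(-1,3).round(1))
    for q,p,e,w in data: print(R.from_matrix((fk(q,P)[1]@FL.T).T@R.from_rotvec(e).as_matrix()).as_rotvec().round(3))
E
python3 fk.py
```

```text
[ -2.6 222.  425.  449.9 271.4  36.5  41.2]
[[ 0.  -0.1 -0. ]
 [-0.7  0.3 -0.5]
 [ 0.   0.4  0.3]
 [ 0.1  0.1  0.1]
 [ 0.1 -0.1  0.1]
 [ 0.1 -0.1  0.1]
 [ 0.  -0.  -0.1]]
[ 0. -0. -0.]
[-0.002 -0.009  0.008]
[ 0.     0.001 -0.001]
[ 0.     0.001 -0.001]
[-0.     0.001 -0.001]
[ 0. -0.  0.]
[ 0. -0.  0.]
```

```bash
cat > chk.py <<'E'
from fk import *
q0=np.array(data[-1][0])
for th in (25,30,35,40,45):
    t=np.radians(th)
    zt=np.array([np.sin(t),0,-np.cos(t)]); yt=np.array([0,1.,0]); xt=np.cross(yt,zt); M=np.c_[xt,yt,zt]
    for nm,g,yaw in (("grip",[478,18.7,112],0),("lift",[478,18.7,215],0),("app",[594,-140,175],.0463),("hang",[594,-219,163],.0463)):
        Mr=rz(yaw)@M
        b=min((ik(np.array(g)+19*Mr[:,2],Mr,s0) for s0 in (q0,q0+[0,0,.2,1,.2,-1],q0+[-.3,0,.2,-.9,.2,.5],q0+[-.3,.2,.2,2.5,.2,-1])),key=lambda s:s.cost)
        print(th,nm,round(b.cost,5),b.x.round(2))
E
python3 chk.py
```

```text
Traceback (most recent call last):
  File "chk.py", line 8, in <module>
    b=min((ik(np.array(g)+19*Mr[:,2],Mr,s0) for s0 in (q0,q0+[0,0,.2,1,.2,-1],q0+[-.3,0,.2,-.9,.2,.5],q0+[-.3,.2,.2,2.5,.2,-1])),key=lambda s:s.cost)
  File "chk.py", line 8, in <genexpr>
    b=min((ik(np.array(g)+19*Mr[:,2],Mr,s0) for s0 in (q0,q0+[0,0,.2,1,.2,-1],q0+[-.3,0,.2,-.9,.2,.5],q0+[-.3,.2,.2,2.5,.2,-1])),key=lambda s:s.cost)
           ~~^^^^^^^^^^^^^^^^^^^^^^^^^^^^^^
  File "fk.py", line 19, in ik
    return least_squares(g,q0,bounds=([-3.03,-.79,.23,-1.04,0,-2.55],[3.03,2.21,2.52,4.18,3.07,2.55]))
ValueError: Initial guess is outside of provided bounds
```

```bash
sed -i 's/least_squares(g,q0,bounds/least_squares(g,np.clip(q0,[-3,-.78,.24,-1.03,.01,-2.54],[3,2.2,2.5,4.1,3,2.54]),bounds/' fk.py; python3 chk.py
```

```text
25 grip 0.0 [-0.05  0.09  2.13  0.04  0.49 -1.65]
25 lift 0.0 [-0.05 -0.07  2.02  0.03  0.76 -1.64]
25 app 0.0 [-0.36  0.28  1.72  0.25  0.75 -2.13]
25 hang 0.0 [-0.5   0.36  1.65  0.32  0.78 -2.3 ]
30 grip 0.0 [-0.05  0.07  2.18  0.07  0.37 -1.68]
30 lift 0.0 [-0.05 -0.11  2.07  0.04  0.65 -1.65]
30 app 0.0 [-0.38  0.26  1.78  0.35  0.65 -2.22]
30 hang 0.0 [-0.52  0.33  1.71  0.43  0.69 -2.42]
35 grip 0.0 [-0.05  0.05  2.24  0.13  0.24 -1.74]
35 lift 0.0 [-0.05 -0.14  2.13  0.06  0.54 -1.67]
35 app 0.0 [-0.39  0.24  1.84  0.48  0.55 -2.36]
35 hang 1e-05 [-0.54  0.32  1.77  0.57  0.61 -2.55]
40 grip 0.0 [-0.06  0.05  2.29  0.32  0.11 -1.94]
40 lift 0.0 [-0.06 -0.17  2.19  0.09  0.42 -1.69]
40 app 0.0 [-0.41  0.22  1.89  0.67  0.47 -2.54]
40 hang 0.00244 [-0.53  0.3   1.8   0.6   0.55 -2.55]
45 grip 0.00042 [-0.04  0.05  2.32  0.95  0.02 -2.55]
45 lift 0.0 [-0.06 -0.19  2.24  0.14  0.3  -1.75]
45 app 0.00212 [-0.39  0.21  1.92  0.7   0.4  -2.55]
45 hang 0.00926 [-0.52  0.29  1.82  0.63  0.48 -2.55]
```

```bash
cat > chk2.py <<'E'
from fk import *
q0=np.array(data[-1][0])
def pose(th,yaw):
    t=np.radians(th); zt=np.array([np.sin(t),0,-np.cos(t)]); yt=np.array([0,1.,0]); return rz(np.radians(yaw))@np.c_[np.cross(yt,zt),yt,zt]
for th in (35,37):
  for nm,g,yaw in (("grip",[472,18.7,114],0),("lift",[472,18.7,165],0),("m1",[472,-120,165],0),("app",[588,-140,165],0),("hang",[588,-219,162],0),("hang",[588,-219,162],-3),("hang",[588,-219,162],2.6)):
    Mr=pose(th,yaw)
    b=min((ik(np.array(g)+19*Mr[:,2],Mr,s0) for s0 in (q0,q0+[0,0,.2,1,.2,-1],q0+[-.3,0,.2,-.9,.2,.5])),key=lambda s:s.cost)
    print(th,nm,yaw,round(b.cost,5),b.x.round(2))
E
python3 chk2.py
python3 - <<'E'
from h import *
p=vision.camera("top")
for px in [(272,147),(402,135),(402,125),(395,145)]: print(px,onz(p,px,0).round(),onz(p,px,100).round())
E
```

```text
35 grip 0 0.0 [-0.05  0.04  2.25  0.13  0.25 -1.74]
35 lift 0 0.0 [-0.05 -0.07  2.2   0.08  0.4  -1.69]
35 m1 0 0.0 [-0.46 -0.02  2.16  0.54  0.51 -2.44]
35 app 0 0.0 [-0.38  0.24  1.87  0.46  0.51 -2.3 ]
35 hang 0 0.0 [-0.53  0.3   1.79  0.56  0.58 -2.5 ]
35 hang -3 0.0 [-0.52  0.29  1.8   0.52  0.55 -2.41]
35 hang 2.6 5e-05 [-0.54  0.31  1.78  0.57  0.61 -2.55]
37 grip 0 0.0 [-0.06  0.03  2.27  0.17  0.2  -1.78]
37 lift 0 0.0 [-0.06 -0.08  2.23  0.1   0.35 -1.71]
37 m1 0 0.0 [-0.47 -0.03  2.18  0.62  0.48 -2.52]
37 app 0 0.0 [-0.39  0.23  1.89  0.53  0.47 -2.37]
37 hang 0 4e-05 [-0.54  0.29  1.81  0.61  0.55 -2.55]
37 hang -3 0.0 [-0.53  0.29  1.82  0.59  0.52 -2.49]
37 hang 2.6 0.00063 [-0.54  0.3   1.79  0.58  0.58 -2.55]
(272, 147) [772. 169.   0.] [747. 156. 100.]
(402, 135) [ 801. -167.    0.] [ 773. -150.  100.]
(402, 125) [ 827. -167.    0.] [ 797. -150.  100.]
(395, 145) [ 775. -148.    0.] [ 749. -133.  100.]
```

send_rows(jaw=[0.05,0.05,0.05,0.05,0.05], linear=[[-0.03,0,0],[-0.06,0,-0.005],[-0.09,0,-0.015],[-0.095,0,-0.03],[-0.095,0,-0.04]], angular=[[0,-0.02,0],[0,-0.04,0],[0,-0.055,0],[0,-0.055,0],[0,-0.055,0]])

```text
time: 9.05
tool_pos: [482.8, 18.7, 175.6]
eef_rot: [-0.0, 2.537, 0.0]
force: [1.0, 0.3, -0.6]
finger_gap: 49.8
```

send_rows(jaw=[0.05,0.05], linear=[[0,0,0],[0,0,0]], angular=[[0,0,0],[0,0,0]])

```text
time: 9.22
tool_pos: [484.4, 18.6, 176.2]
eef_rot: [-0.0, 2.538, 0.0]
force: [-0.0, 0.9, 0.8]
finger_gap: 49.7
```

```bash
python3 log.py; python3 wshot.py w10.png;  python3 - <<'E'
from h import *
p=vision.camera("side"); save(p,"s10.png",4,(230,200,420,350))
E
```

```text
9.22 [484.4, 18.6, 176.2] [-0.0002, 2.5378, 0.0] [-0.0546, -0.1142, 2.1668, 0.0664, 0.4868, -1.6746]
9.22 [484.4  18.6 176.2] [-0.     2.538  0.   ] [-0.05 -0.11  2.17  0.07  0.49 -1.67] [-0.   0.9  0.8] 49.68141231072
[312.9  20.4 276.1] [-0.6968 -0.6977  1.4551]
```

View pics/s10.png

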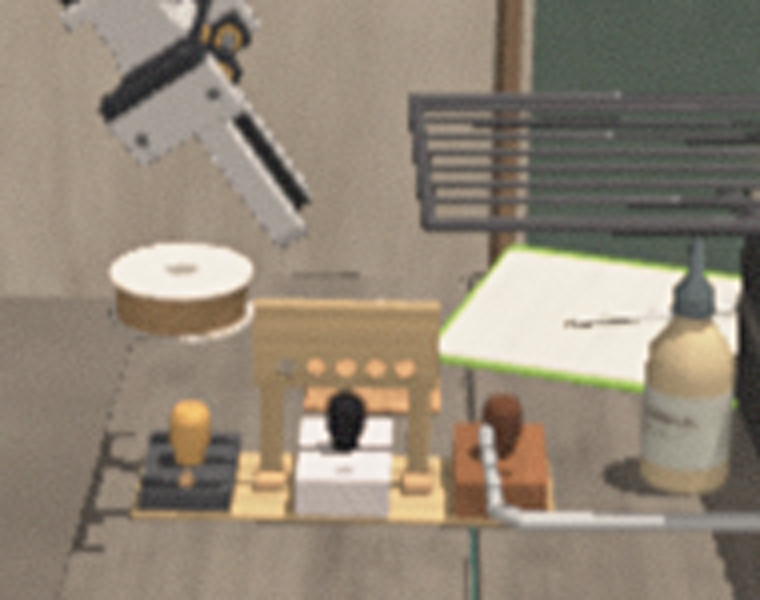

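View pics/w10.png

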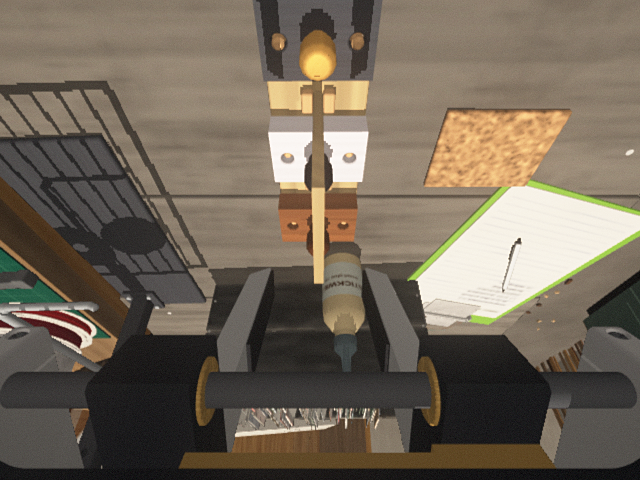

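send_rows(jaw=[0.05,0.05,0.05,0.04,0.0], linear=[[-0.001,0,-0.035],[-0.001,0,-0.06],[-0.001,0,-0.077],[-0.001,0,-0.077],[-0.001,0,-0.077]], angular=[[0,0,0],[0,0,0],[0,0,0],[0,0,0],[0,0,0]], squeeze=60)

```text
time: 9.73
tool_pos: [483.4, 18.7, 99.1]
eef_rot: [-0.0, 2.538, 0.0]
force: [0.4, 0.4, 0.1]
finger_gap: 40.1
```

send_rows(jaw=[0,0,0,0,0], linear=[[0,0,0],[0,0,0],[0,0,0],[0,0,0],[0,0,0]], angular=[[0,0,0],[0,0,0],[0,0,0],[0,0,0],[0,0,0]])

```text
time: 10.15
tool_pos: [483.3, 18.6, 99.6]
eef_rot: [-0.0, 2.536, -0.0]
force: [-2.1, 1.7, 5.8]
finger_gap: 7.6
```

```bash
python3 log.py; python3 wshot.py w11.png;  python3 - <<'E'
from h import *
p=vision.camera("side"); save(p,"s11.png",4,(230,200,420,350))
E
```

```text
10.15 [483.3, 18.6, 99.6] [-0.0004, 2.5356, -0.0001] [-0.0547, 0.0363, 2.2458, 0.1232, 0.256, -1.7353]
10.15 [483.3  18.6  99.6] [-0.     2.536 -0.   ] [-0.05  0.04  2.25  0.12  0.26 -1.74] [-2.1  1.7  5.8] 7.603811019073592
[311.6  20.4 199. ] [-0.6986 -0.6994  1.4546]
```

View pics/s11.png

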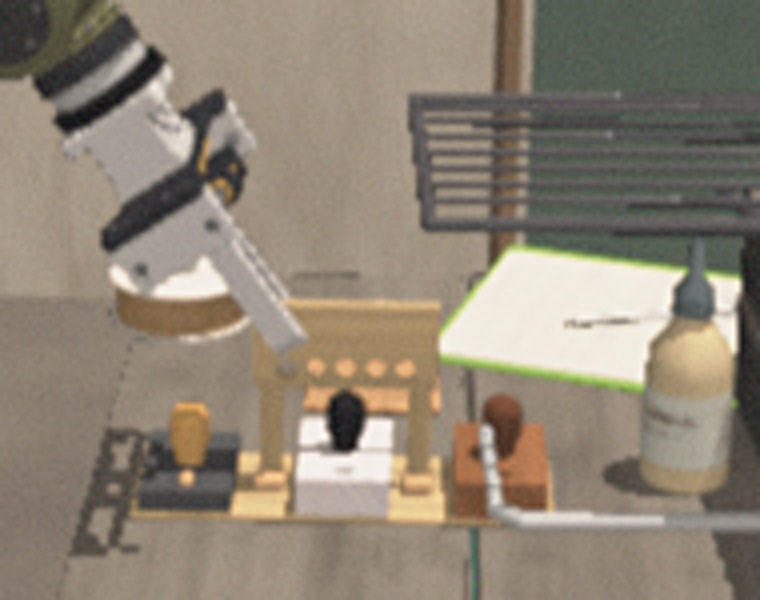

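View pics/w11.png

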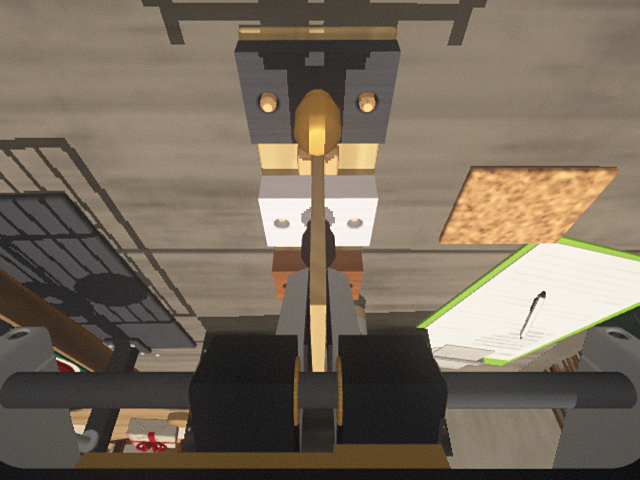

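send_rows(jaw=[0,0,0,0,0], linear=[[0,0,0.008],[0,0,0.02],[0,0,0.035],[0,0,0.046],[0,0,0.052]], angular=[[0,0,0],[0,0,0],[0,0,0],[0,0,0],[0,0,0]])

```text
time: 10.67
tool_pos: [482.8, 18.6, 151.9]
eef_rot: [-0.0, 2.537, -0.0]
force: [1.6, 0.0, -6.7]
finger_gap: 7.9
```

send_rows(jaw=[0,0], linear=[[0,0,0],[0,0,0]], angular=[[0,0,0],[0,0,0]])

```text
time: 10.83
tool_pos: [482.6, 18.6, 150.5]
eef_rot: [-0.0, 2.538, -0.0]
force: [0.0, 0.3, -6.8]
finger_gap: 7.6
```

```bash
python3 log.py; python3 wshot.py w12.png;  python3 - <<'E'
from h import *
p=vision.camera("side"); save(p,"s12.png",4,(230,200,420,350))
E
```

```text
10.83 [482.6, 18.6, 150.5] [-0.0002, 2.5376, -0.0] [-0.0548, -0.0732, 2.2003, 0.0778, 0.4123, -1.6873]
10.83 [482.6  18.6 150.5] [-0.     2.538 -0.   ] [-0.05 -0.07  2.2   0.08  0.41 -1.69] [ 0.   0.3 -6.8] 7.566004428290424
[311.1  20.4 250.3] [-0.697  -0.6978  1.4551]
```

View pics/s12.png

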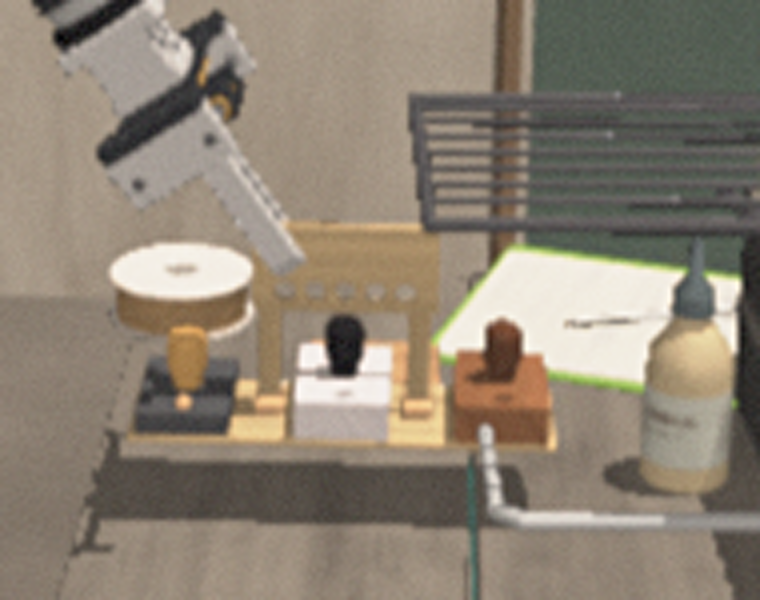

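View pics/w12.png

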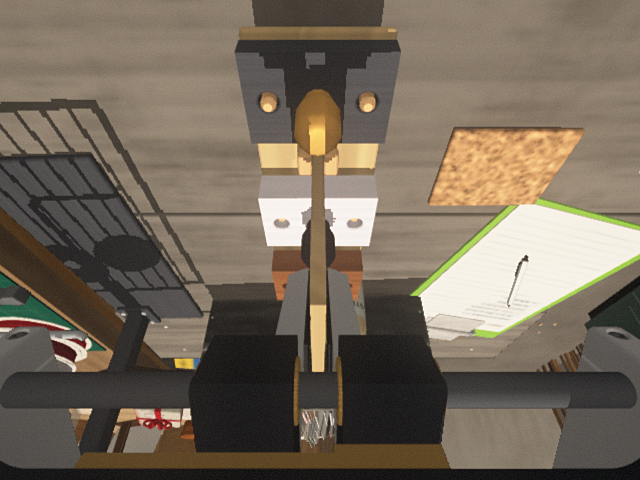

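send_rows(jaw=[0,0,0,0,0], linear=[[0,-0.012,0.001],[0,-0.035,0.0015],[0,-0.065,0.0015],[0,-0.095,0.0015],[0,-0.125,0.0015]], angular=[[0,0,0],[0,0,0],[0,0,0],[0,0,0],[0,0,0]])

```text
time: 11.35
tool_pos: [482.6, -107.5, 151.8]
eef_rot: [-0.001, 2.537, 0.0]
force: [0.9, 1.2, -8.1]
finger_gap: 7.8
```

send_rows(jaw=[0,0,0,0,0], linear=[[0,-0.02,0],[0.012,-0.032,0],[0.03,-0.038,0],[0.05,-0.038,0],[0.068,-0.038,0]], angular=[[0,0,0],[0,0,0],[0,0,0],[0,0,0],[0,0,0]])

```text
time: 11.77
tool_pos: [551.6, -145.1, 151.3]
eef_rot: [0.002, 2.538, -0.0]
force: [0.9, 0.1, -6.5]
finger_gap: 7.6
```

```bash
python3 log.py; python3 wshot.py w13.png;  python3 - <<'E'
from h import *
p=vision.camera("side"); save(p,"s13.png",4,(230,200,420,350)); p=vision.camera("top"); save(p,"t13.png",1)
E
```

```text
11.77 [551.6, -145.1, 151.3] [0.0016, 2.5381, -0.0003] [-0.4357, 0.1432, 1.9725, 0.5001, 0.5216, -2.3781]
11.77 [ 551.6 -145.1  151.3] [ 2.000e-03  2.538e+00 -0.000e+00] [-0.44  0.14  1.97  0.5   0.52 -2.38] [ 0.9  0.1 -6.5] 7.551444582637538
[ 380.1 -143.1  251.2] [-0.6968 -0.697   1.4538]
```

View pics/s13.png

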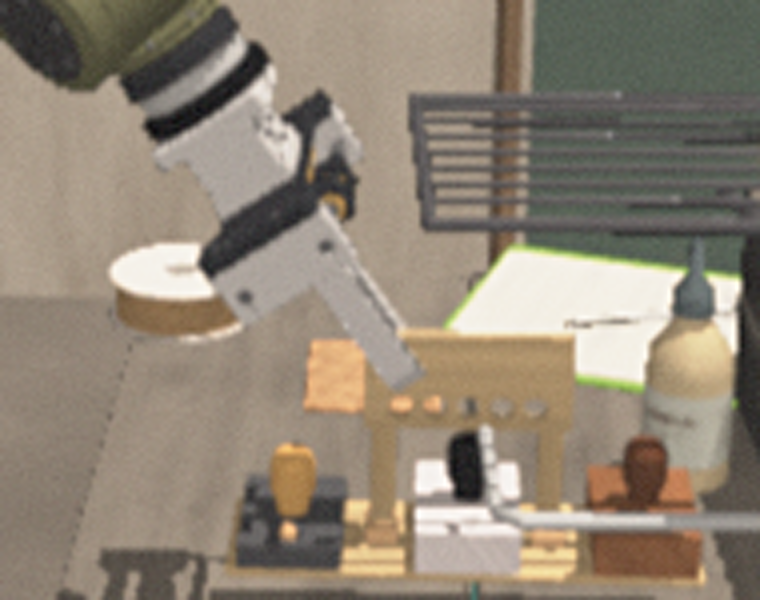

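View pics/t13.png

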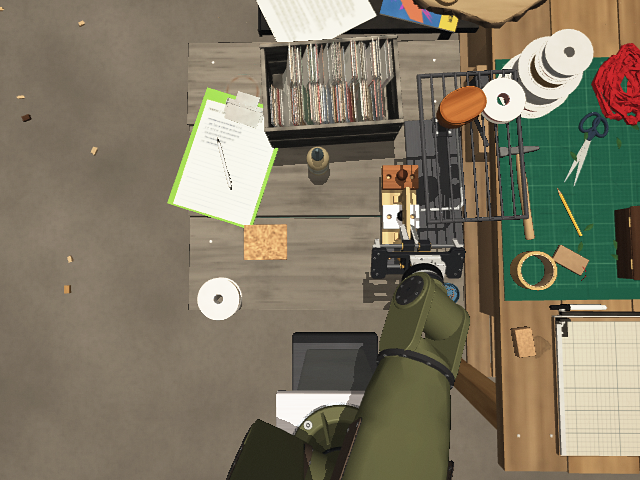

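```bash
cat > sidep.py <<'E'
from h import *
def ony(p,px,y):
    o,d=ray(p,px); return o+d*(y-o[1])/d[1]
def full(X,Y,k=4,o=(230,200)): return ((X+.5)/k-.5+o[0],(Y+.5)/k-.5+o[1])
E
python3 - <<'E'
from sidep import *
p=vision.camera("side")
for X,Y in [(400,403),(432,404),(468,406),(502,407),(536,407)]: print(ony(p,full(X,Y),-149).round(1))
print("tip",ony(p,full(486,433),-182).round(1),"bend-ish",ony(p,full(495,500),-260).round(1))
print(proj(p,[[592.7,-182,137],[594.4,-219,135],[596.5,-265,135]]))
print([full(486,433),full(495,500)])
E
```

```text
[ 548.8 -149.   139.7]
[ 566.  -149.   139.5]
[ 585.2 -149.   138.8]
[ 603.4 -149.   138.7]
[ 621.6 -149.   139.1]
tip [ 594.2 -182.   138.8] bend-ish [ 597.1 -260.   139.6]
[[350.37282223 308.65357507]
 [351.50705111 317.43661467]
 [353.03733278 327.90529252]]
[(351.125, 307.875), (353.375, 324.625)]
```

send_rows(jaw=[0,0,0,0], linear=[[0.018,0,0],[0.036,0,0],[0.0455,0,0],[0.0455,0,0]], angular=[[0,0,0],[0,0,0],[0,0,0],[0,0,0]])

```text
time: 12.3
tool_pos: [597.2, -144.3, 152.0]
eef_rot: [-0.001, 2.537, 0.0]
force: [0.6, -0.4, -6.6]
finger_gap: 7.4
```

send_rows(jaw=[0], linear=[[0,0,0]], angular=[[0,0,0]])

```text
time: 12.38
tool_pos: [595.8, -144.1, 151.7]
eef_rot: [-0.001, 2.538, 0.001]
force: [-0.6, -0.0, -7.0]
finger_gap: 7.7
```

```bash
python3 log.py; python3 wshot.py w14.png;  python3 - <<'E'
from h import *
p=vision.camera("side"); save(p,"s14.png",4,(260,200,450,350)); save(p,"s14b.png",10,(315,275,385,335))
E
```

```text
12.38 [595.8, -144.1, 151.7] [-0.0007, 2.538, 0.0007] [-0.3942, 0.2307, 1.8651, 0.4522, 0.5239, -2.2993]
12.38 [ 595.8 -144.1  151.7] [-1.000e-03  2.538e+00  1.000e-03] [-0.39  0.23  1.87  0.45  0.52 -2.3 ] [-0.6 -0.  -7. ] 7.698325817722061
[ 424.3 -142.5  251.6] [-0.6962 -0.698   1.4554]
```

View pics/s14.png

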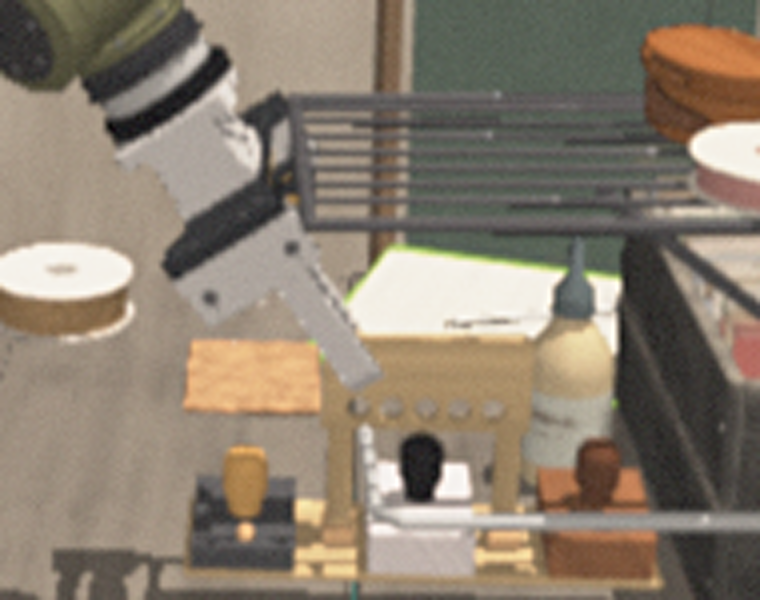

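View pics/s14b.png

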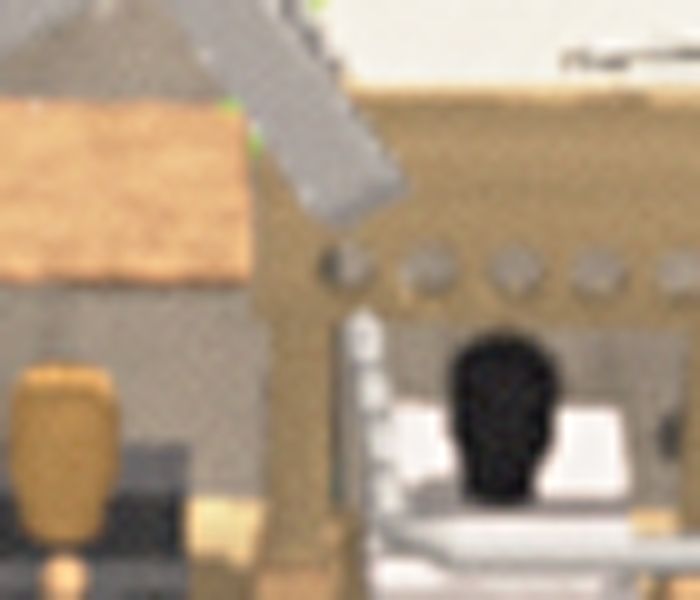

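View pics/w14.png

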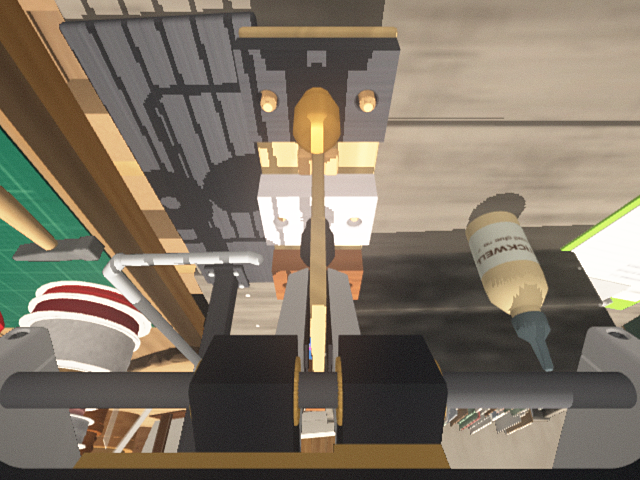

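Run:
```python
from sidep import *
p=vision.camera("side")
F=lambda X,Y: full(X,Y,10,(315,275))
h=[ony(p,F(X,Y),-148) for X,Y in [(345,265),(429,268),(516,268),(598,270),(681,270)]]
print(np.round(h,1)); 
for y in (-180,-182,-184): print("tip",y,ony(p,F(364,322),y).round(1))
print("peg mid", ony(p,F(372,395),-219).round(1),ony(p,F(372,395),-225).round(1))
w=vision.camera("wrist")
T=vision.camera("top"); save(T,"t14.png",5,(370,140,480,260))
```

```text
[[ 590.4 -148.   138.7]
 [ 608.4 -148.   138.4]
 [ 627.  -148.   138.9]
 [ 644.5 -148.   138.8]
 [ 662.3 -148.   139.3]]
tip -180 [ 593.8 -180.   140.5]
tip -182 [ 593.8 -182.   141.4]
tip -184 [ 593.7 -184.   142.3]
peg mid [ 594.7 -219.   142.6] [ 594.5 -225.   145.5]
```

View pics/t14.png

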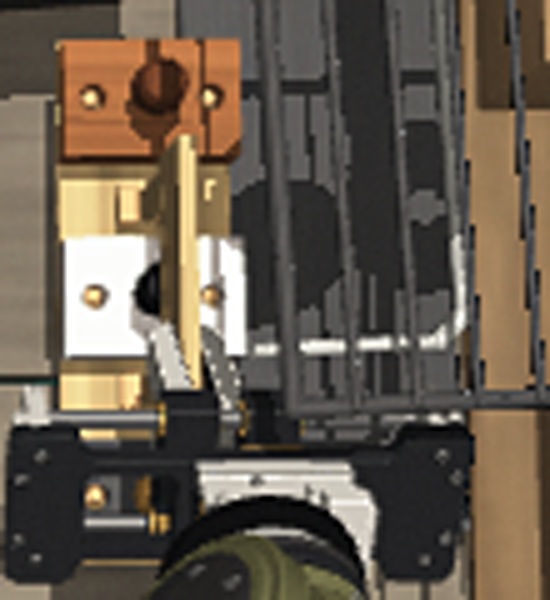

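Run:
```python
from sidep import *
p=vision.camera("side"); save(p,"s15.png",8,(340,300,440,350))
w=vision.camera("wrist"); cv2.imwrite("pics/w15.png",cv2.resize(w["frame"][220:320,90:390,::-1],None,fx=2.6,fy=2.6,interpolation=cv2.INTER_CUBIC))
```

```text
(no output)
```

View pics/s15.png

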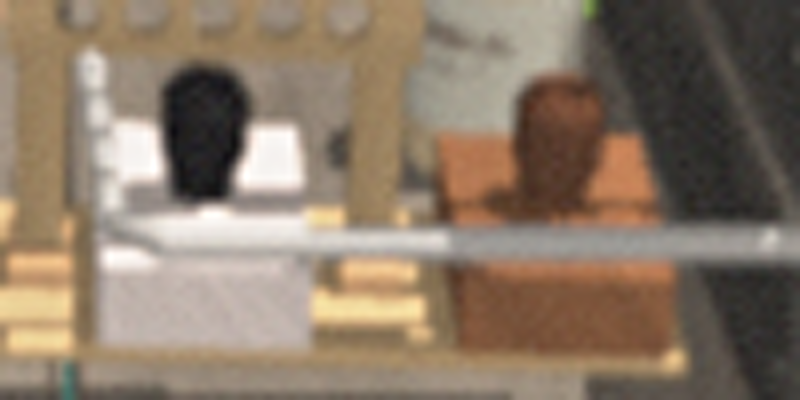

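View pics/w15.png

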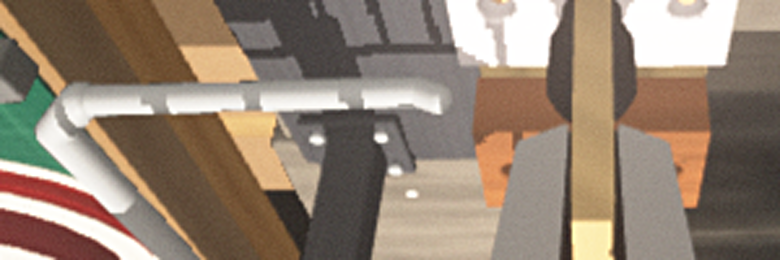

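Run:
```python
from sidep import *
p=vision.camera("side"); w=vision.camera("wrist"); T=vision.camera("top"); s=r.read_state()
F=lambda X,Y: full(X,Y,8,(340,300))
for y in (-277,-279,-281): print("rod",ony(p,F(450,241),y).round(1),ony(p,F(700,239),y+9).round(1))
tip_s=F(93,66); tip_t=full(252,349,5,(370,140)); tip_w=((444+.5)/2.6-.5+90,(98+.5)/2.6-.5+220)
print(tip_s,tip_t,tip_w)
for n,l in {"st":[(p,tip_s),(T,tip_t)],"wt":[(w,tip_w),(T,tip_t)],"sw":[(p,tip_s),(w,tip_w)],"all":[(p,tip_s),(T,tip_t),(w,tip_w)]}.items(): print(n,tri(l).round(1))
print("top onz137",onz(T,tip_t,137).round(1)); print("bend", onz(T,full(455,340,5,(370,140)),135).round(1))
# bail near end top corner in top view
print("bail near end / far end", [onz(T,full(X,Y,5,(370,140)),178).round(1) for X,Y in [(192,390),(184,135)]])
print("dowels", [onz(T,full(X,Y,5,(370,140)),76).round(1) for X,Y in [(92,98),(211,97),(96,295),(211,295)]])
for dx in (0,): print(s["tool_pos"])
```

```text
rod [ 679.2 -277.   139.4] [ 741.2 -268.   136.9]
rod [ 679.  -279.   140.5] [ 740.9 -270.   137.9]
rod [ 678.7 -281.   141.5] [ 740.5 -272.   139. ]
(351.1875, 307.8125) (420.0, 209.4) (260.46153846153845, 257.38461538461536)
st [ 593.7 -180.8  138.3]
wt [ 593.4 -178.9  136.3]
sw [ 594.2 -176.6  136. ]
all [ 593.7 -178.7  136.8]
top onz137 [ 593.2 -181.1  137. ]
bend [ 597.1 -272.2  135. ]
bail near end / far end [array([ 571.2, -146.6,  178. ]), array([ 681.9, -144.8,  178. ])]
dowels [array([ 721.1, -119.5,   76. ]), array([ 721.2, -176.3,   76. ]), array([ 626.1, -120.2,   76. ]), array([ 625.8, -174.8,   76. ])]
[ 596.49248648 -144.4088449   152.51863261]
```

send_rows(jaw=[0,0,0,0], linear=[[0.002,-0.006,0.0005],[0.0035,-0.016,0.0005],[0.0035,-0.023,0.0005],[0.0035,-0.023,0.0005]], angular=[[0,0,0],[0,0,0],[0,0,0],[0,0,0]])

```text
time: 13.22
tool_pos: [600.2, -168.8, 153.0]
eef_rot: [0.001, 2.536, -0.001]
force: [0.7, 0.3, -6.0]
finger_gap: 7.4
```

send_rows(jaw=[0], linear=[[0,0,0]], angular=[[0,0,0]])

```text
time: 13.3
tool_pos: [599.9, -167.8, 152.8]
eef_rot: [0.001, 2.537, -0.0]
force: [-0.1, -1.0, -7.0]
finger_gap: 7.6
```

```bash
python3 log.py;  python3 - <<'E'
from h import *
p=vision.camera("side"); save(p,"s16.png",10,(315,275,385,335))
T=vision.camera("top"); save(T,"t16.png",5,(370,140,480,260))
w=vision.camera("wrist"); save(w,"w16.png",1)
E
```

```text
13.3 [599.9, -167.8, 152.8] [0.0008, 2.5369, -0.0002] [-0.4365, 0.253, 1.8341, 0.4801, 0.5467, -2.3552]
```

View pics/s16.png

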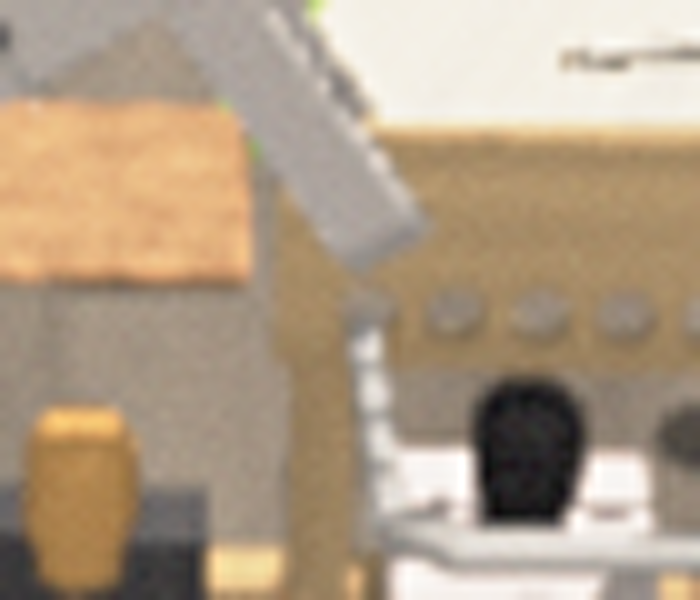

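View pics/t16.png

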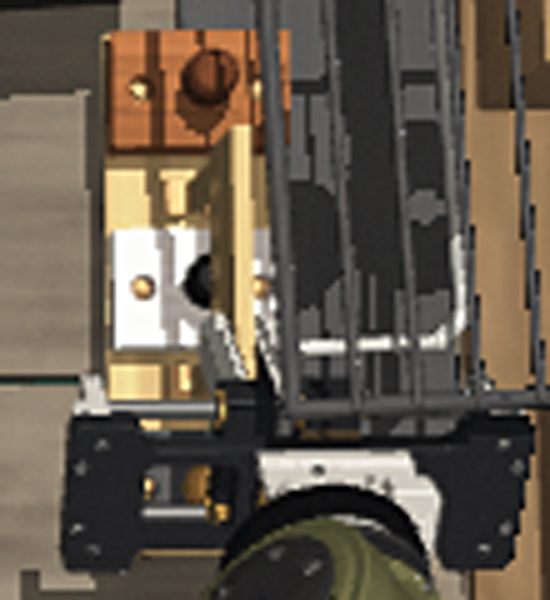

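View pics/w16.png

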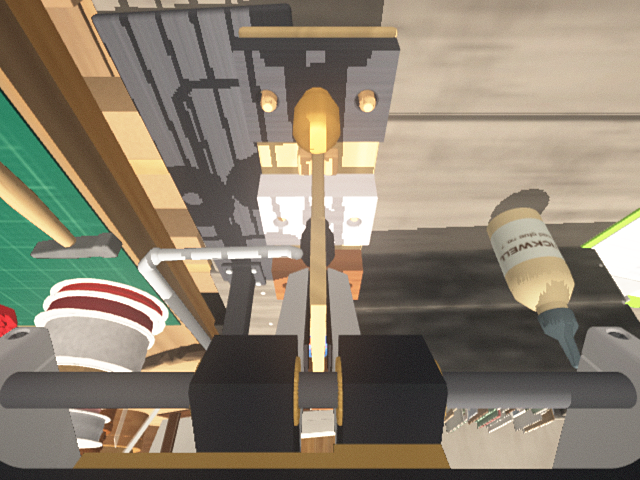

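send_rows(jaw=[0,0,0,0], linear=[[0,-0.004,-0.0005],[0,-0.009,-0.0005],[0.0002,-0.014,-0.0005],[0.0002,-0.016,-0.0005]], angular=[[0,0,0],[0,0,0],[0,0,0],[0,0,0]])

```text
time: 13.78
tool_pos: [600.4, -184.3, 152.5]
eef_rot: [0.0, 2.536, -0.001]
force: [-0.1, -0.5, -6.6]
finger_gap: 7.3
```

```bash
python3 log.py;  python3 - <<'E'
from h import *
p=vision.camera("side"); save(p,"s17.png",10,(315,275,385,335))
w=vision.camera("wrist"); save(w,"w17.png",1)
E
```

```text
13.78 [600.4, -184.3, 152.5] [0.0002, 2.5363, -0.0006] [-0.4671, 0.2664, 1.8176, 0.5012, 0.5614, -2.3981]
```

View pics/s17.png

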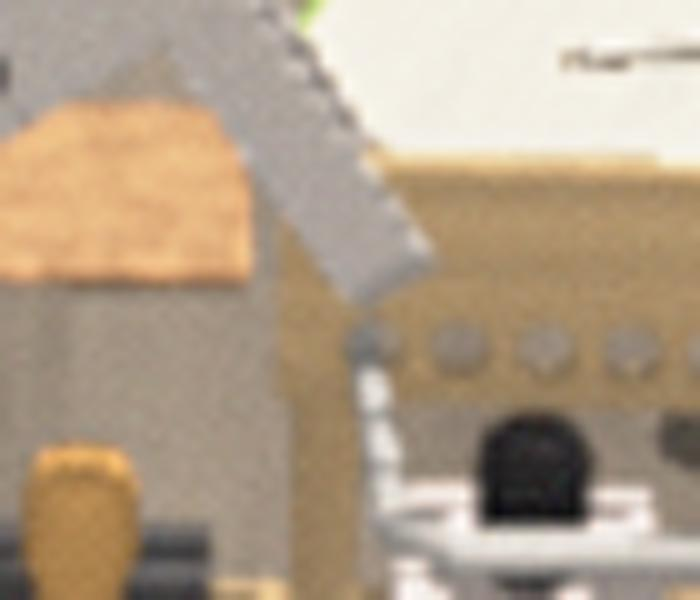

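View pics/w17.png

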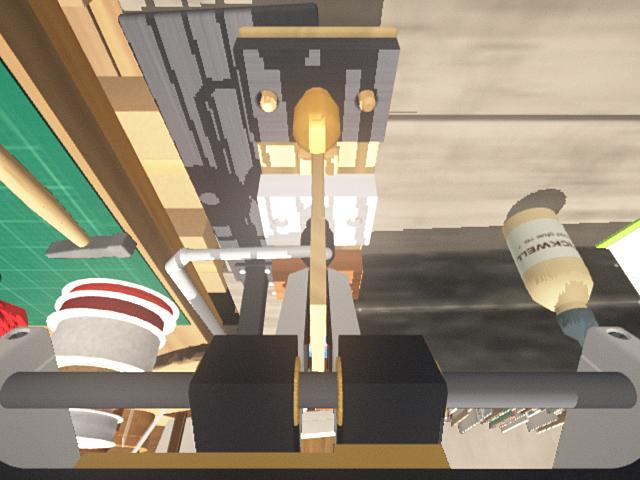

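```bash
python3 - <<'E'
from h import *
p=vision.camera("side"); save(p,"s17.png",20,(338,295,372,325))
w=vision.camera("wrist"); save(w,"w17.png",5,(250,210,390,310))
E
```

```text
(no output)
```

View pics/s17.png

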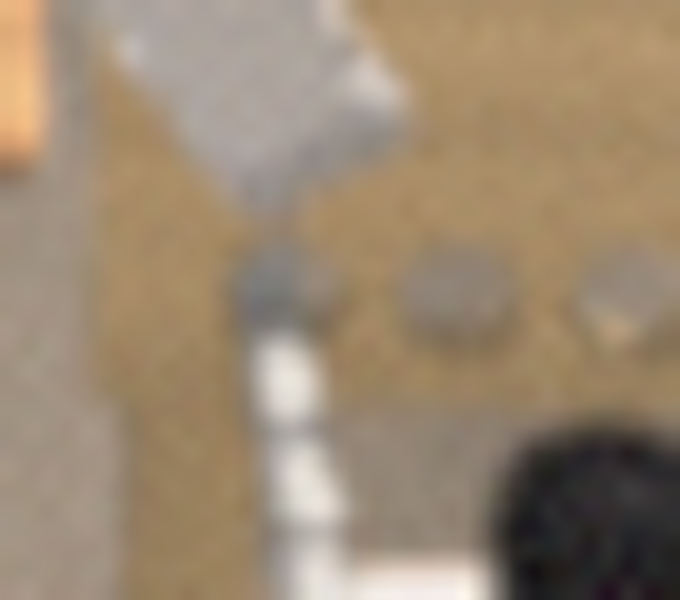

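View pics/w17.png

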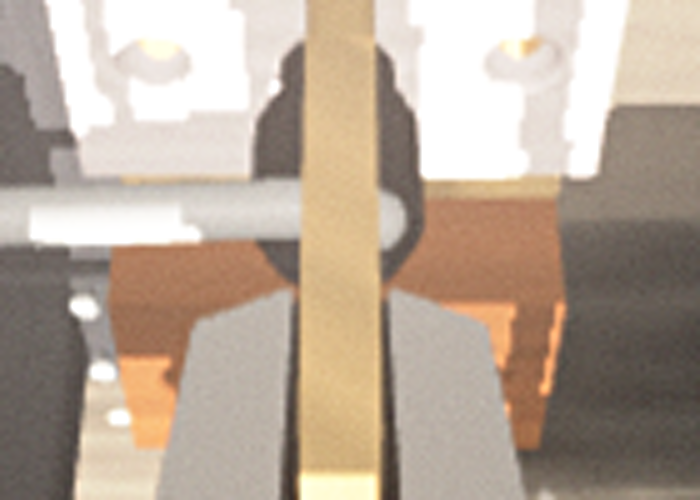

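send_rows(jaw=[0,0,0,0,0], linear=[[0,-0.006,0],[0,-0.013,0],[0.0002,-0.02,0],[0.0004,-0.027,0],[0.0004,-0.03,0]], angular=[[0,0,0],[0,0,0],[0,0,0],[0,0,0],[0,0,0]])

```text
time: 14.4
tool_pos: [600.7, -214.8, 152.5]
eef_rot: [0.001, 2.536, -0.001]
force: [0.5, 0.6, -6.7]
finger_gap: 7.7
```

```bash
python3 log.py;  python3 - <<'E'
from h import *
p=vision.camera("side"); save(p,"s18.png",4,(260,200,450,350))
w=vision.camera("wrist"); save(w,"w18.png",1)
E
```

```text
14.4 [600.7, -214.8, 152.5] [0.0008, 2.5364, -0.0008] [-0.5217, 0.2927, 1.7832, 0.5318, 0.5918, -2.4661]
```

View pics/s18.png

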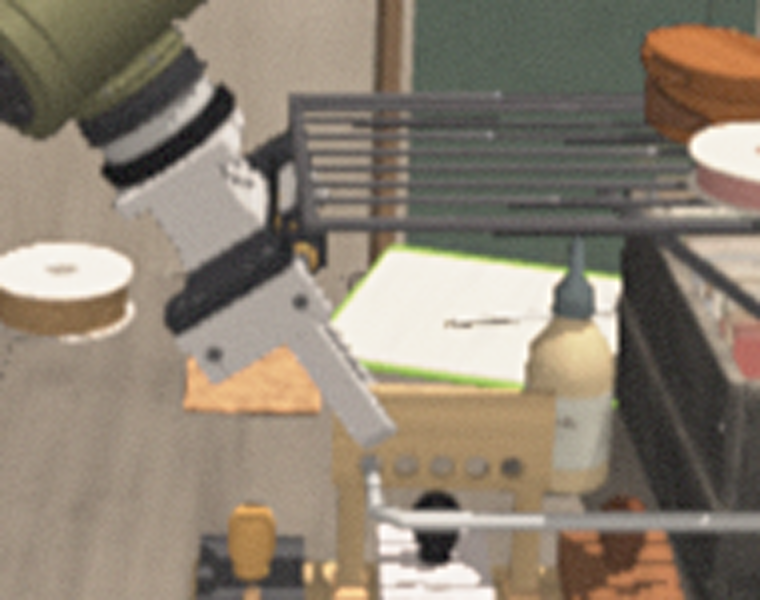

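View pics/w18.png

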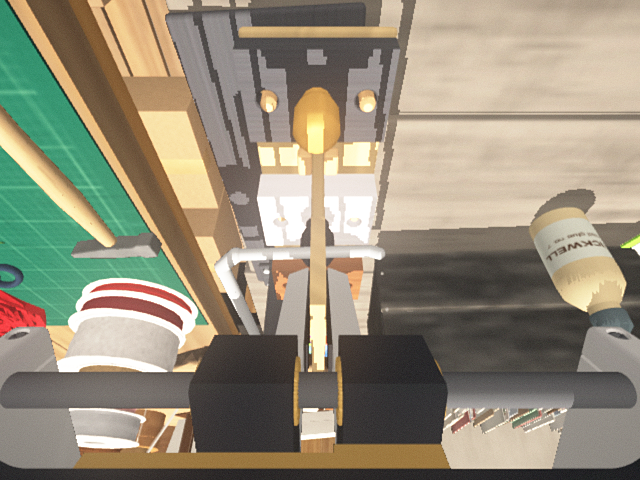

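send_rows(jaw=[0,0,0], linear=[[0,0,-0.0015],[0,0,-0.003],[0,0,-0.003]], angular=[[0,0,0],[0,0,0],[0,0,0]])

```text
time: 14.75
tool_pos: [600.5, -213.0, 148.9]
eef_rot: [-0.0, 2.537, 0.001]
force: [-0.1, -0.3, -7.0]
finger_gap: 7.4
```

send_rows(jaw=[0,0,0], linear=[[0,0,-0.001],[0,0,-0.0015],[0,0,-0.0015]], angular=[[0,0,0],[0,0,0],[0,0,0]])

```text
time: 15.0
tool_pos: [600.7, -213.2, 147.8]
eef_rot: [-0.001, 2.537, 0.0]
force: [0.3, -0.7, -6.5]
finger_gap: 7.6
```

send_rows(jaw=[0,0,0], linear=[[0,0,-0.0006],[0,0,-0.0012],[0,0,-0.0012]], angular=[[0,0,0],[0,0,0],[0,0,0]])

```text
time: 15.25
tool_pos: [600.9, -213.4, 147.4]
eef_rot: [-0.0, 2.536, -0.0]
force: [-3.9, 1.5, 0.0]
finger_gap: 7.6
```

Run:
```python
from h import *
print(r.read_state()["force"],r.read_state()["moment"],r.read_state()["tool_pos"])
p=vision.camera("side"); save(p,"s19.png",20,(338,300,372,330))
```

```text
[-3.86328045  1.45098002  0.02747952] [0.3613463  1.0005685  0.18245571] [ 600.88912948 -213.3725296   147.41785155]
```

View pics/s19.png

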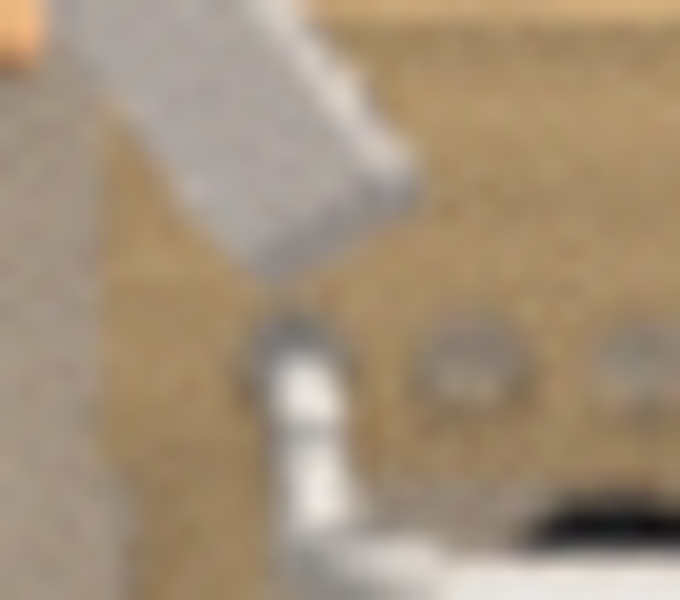

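send_rows(jaw=[0.01,0.02,0.03,0.04,0.04], linear=[[-0.0005,0,0],[-0.0005,0,0],[-0.0005,0,0],[-0.0005,0,0],[-0.0005,0,0]], angular=[[0,0,0],[0,0,0],[0,0,0],[0,0,0],[0,0,0]])

```text
time: 15.72
tool_pos: [600.3, -213.5, 147.0]
eef_rot: [-0.0, 2.536, -0.0]
force: [-0.1, 0.7, 0.4]
finger_gap: 33.4
```

```bash
python3 log.py
python3 - <<'E'
from h import *
print(r.read_state()["force"])
p=vision.camera("side"); save(p,"s20.png",4,(260,220,450,370))
w=vision.camera("wrist"); save(w,"w20.png",1)
E
```

```text
15.72 [600.3, -213.5, 147.0] [-0.0002, 2.5361, -0.0005] [-0.5201, 0.2986, 1.7902, 0.5416, 0.5802, -2.4773]
[-0.06313192  0.71693681  0.40319603]
```

View pics/s20.png

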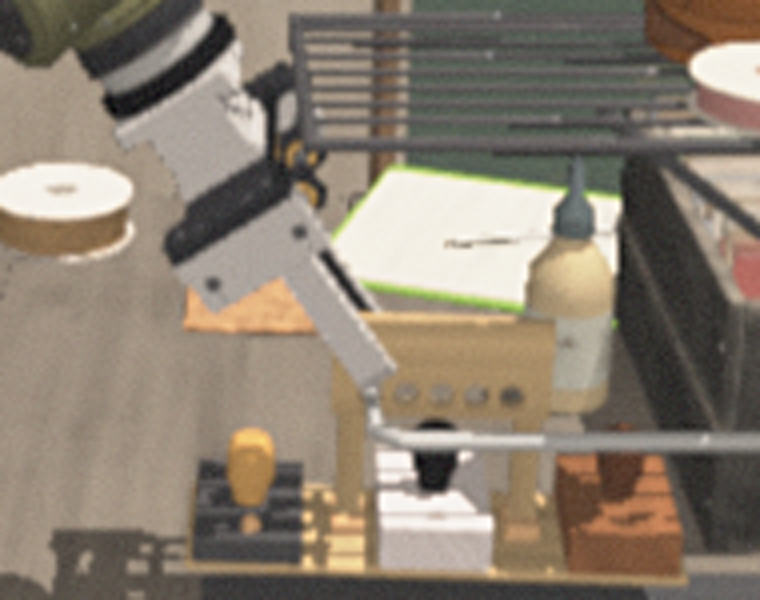

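View pics/w20.png

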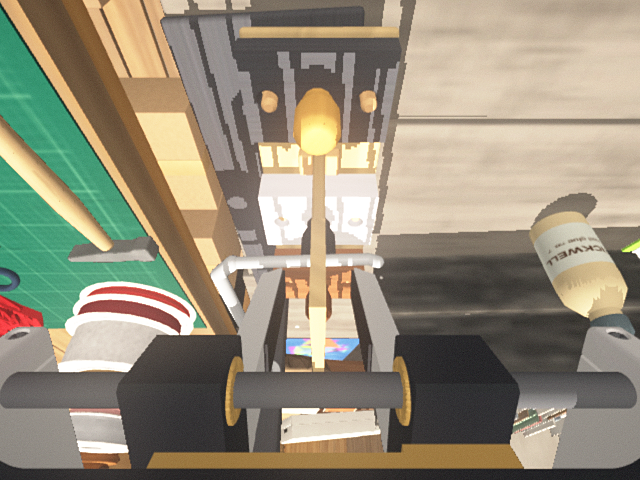

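send_rows(jaw=[0.04,0.04,0.04,0.04,0.04], linear=[[-0.004,0,0.004],[-0.016,0,0.01],[-0.036,0,0.012],[-0.06,0,0.014],[-0.09,0,0.02]], angular=[[0,0,0],[0,0,0],[0,0,0],[0,0,0],[0,0,0]])

```text
time: 16.23
tool_pos: [512.0, -209.3, 169.6]
eef_rot: [0.012, 2.546, -0.004]
force: [-0.3, -0.9, 0.5]
finger_gap: 39.8
```

send_rows(jaw=[0.04,0.04,0.04,0.04,0.04], linear=[[-0.02,0,0.01],[-0.04,0,0.03],[-0.06,0,0.05],[-0.06,0.02,0.05],[-0.06,0.02,0.05]], angular=[[0,0,0],[0,0,0],[0,0,0],[0,0,0],[0,0,0]])

```text
time: 16.65
tool_pos: [452.5, -188.6, 221.8]
eef_rot: [0.009, 2.543, -0.008]
force: [-0.5, -0.1, -0.4]
finger_gap: 40.1
```

send_rows(jaw=[0.04,0.04,0.04,0.04,0.04], linear=[[0,0,0],[0,0,0],[0,0,0],[0,0,0],[0,0,0]], angular=[[0,0,0],[0,0,0],[0,0,0],[0,0,0],[0,0,0]])

```text
time: 17.07
tool_pos: [453.4, -189.7, 220.0]
eef_rot: [0.008, 2.546, -0.006]
force: [0.1, -0.2, -0.7]
finger_gap: 39.9
```

```bash
python3 log.py
python3 - <<'E'
from h import *
p=vision.camera("side"); save(p,"s21.png",4,(260,220,450,370))
p=vision.camera("top"); save(p,"t21.png",1)
E
```

```text
17.07 [453.4, -189.7, 220.0] [0.0084, 2.546, -0.0055] [-0.6609, -0.1173, 2.0544, 0.5061, 0.7765, -2.5132]
```

View pics/s21.png

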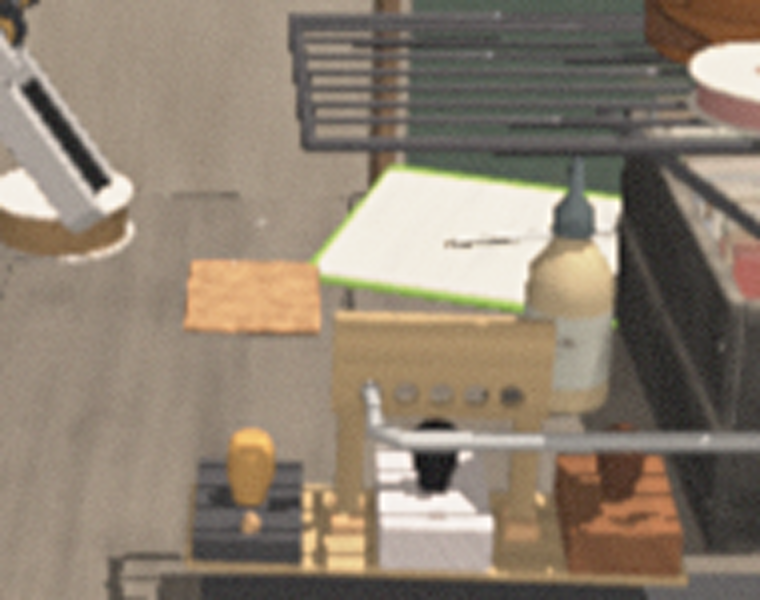

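View pics/t21.png

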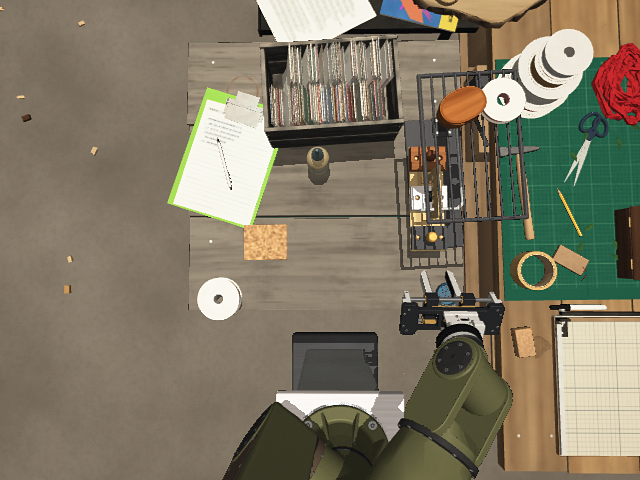

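send_rows(jaw=[0.04,0.04,0.04,0.04,0.04], linear=[[0,0,0],[0,0,0],[0,0,0],[0,0,0],[0,0,0]], angular=[[0,0,0],[0,0,0],[0,0,0],[0,0,0],[0,0,0]])

```text
time: 17.58
tool_pos: [453.3, -189.5, 220.5]
eef_rot: [0.008, 2.545, -0.006]
force: [-0.3, -0.9, -0.7]
finger_gap: 40.1
```

Run:
```python
from h import *
a=vision.camera("side")["frame"][290:375,300:440].astype(int)
for i in range(8): b=vision.camera("side")["frame"][290:375,300:440].astype(int)
print(abs(a-b).mean(), np.percentile(abs(a-b),99.5), r.hand_in())
```

```text
the job is handed in; nothing more can be done
2.6639775910364145 11.0 None
```

The loaded rack is hanging on the peg and the job is handed in; it gave no verdict. The clock read about 18 s of the 61 s allowed.

- **Block:** I set the wooden block on the free pair of dowels while the rack stood on the worktop. The pictures showed it flat on the board with both dowels in its holes.
- **Hole:** The blocks ended up as steel at x = −95, aluminium at 0 and wood at +95. That puts the balance point at −36 mm, so I used the hole at x = −36.
- **Hanging:** I gripped the bail with the tool leaned back 35° and threaded the hole about 35 mm onto the peg. I lowered the rack until the force sensor read no load, then let go and backed away.

**Last checks:**
- The side picture shows the rack on the peg by the x = −36 hole, level to within about 1–2°, with all three blocks seated.
- Two side pictures taken 0.4 s apart matched to within image noise, so the rack looks at rest.
- The arm was well clear of the rack, and the bottle, tin and ribbon spool look unmoved.

**Disagreements:** The cameras differed by 2–5 mm on absolute positions, mostly sideways. I worked from relative measurements within one picture and from the force readings instead. I judged the bail's position along the peg only from the wrist picture and the arm's reading, which put it within a few mm of the seat. No check failed.

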